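# Refit the keyed feed wheel on the plotter drive

## Task

Put the toothed feed wheel with the square boss and the keyway back on the spindle of the opened plotter drive, boss up: thread it on, turn it gently until its keyway drops over the spindle's key, then press it fully home on its seat and let go. Use only light force on the drive, and leave the other things on the desk where they are.

Things in the scene. Friction and masses are not known exactly. Their poses are not given: they have to be found in the camera images.
- feed_wheel: Feed wheel, bare aluminium, loose, 0.18-0.29 kg, flat on the desk, boss up; may be swapped with the idler wheel. Toothed flange 100 mm across, 12 mm thick, then a square boss 44 x 44 mm (flats face its own x and y), top 44 mm above the underside. Through bore 18.4 mm with one through keyway 8.6 mm wide, out to 18 mm from the axis, towards its own +x. Origin: centre of underside, z up the bore.
- boss_top (a point): Centre of the top of the feed wheel's square boss, on the bore axis, 44 mm above the wheel's underside; axes as the wheel's. The keyway is seen here as a slot from the bore towards +x. Grip the boss by two opposite flats; 32 mm of their height is free above the flange.
- drive_unit: Opened plotter drive: fixed off-white box 260 (x) x 200 (y) x 60 mm high, origin at the centre of its underside, vented front towards -x. A round pedestal, 68 mm wide and 10 mm high, carries the upright spindle 40 mm from the middle towards -x, at y = 0. A grey motor cover, 28 mm high, 120 mm wide, stands on the deck from x = +70 to +120 mm.
- spindle_seat (a point): Centre of the pedestal's flat top, on the spindle axis, 70 mm above the desk; axes as the drive unit's. The wheel's underside rests here when fully home. Around the spindle a stiff brass slip ring, 30 to 52 mm across, stands 7 mm proud of it; pushed, it slides down level with about 8 N (plus 50 N per m/s) and stays down; then the wheel meets the hard pedestal.
- spindle_top (a point): Centre of the spindle's top, 44 mm above the seat; axes as the drive unit's. Steel, 16 mm thick, last 5 mm coned to 9 mm. One key, 6 mm wide, out to 13 mm from the axis, from the seat to 14 mm above it. It points within 0.6 rad either side of the unit's +x, differently each time, and its angle is not reported. The spindle is braked: 40 N between wheel and drive is too much.
- key_level (a point): Point on the spindle axis level with the key's top, 14 mm above the seat; axes as the drive unit's. A wheel out of line rides with its underside here. With the keyway in line (within about 0.12 rad) a loosely held wheel falls by its own weight from here to the slip ring, 7 mm lower.
- idler_wheel: Bystander: a similar but smaller loose wheel, 80 mm across, with a round boss 38 mm in diameter and 34 mm tall, plain bore and no keyway. Origin: centre of its underside.
- screwdriver: Bystander: loose screwdriver with black handle, lying on the desk. Origin: near its middle, underside.
- mug: Bystander: loose white mug, 80 mm wide, 90 mm tall. Origin: centre of its underside.
- paper_reel: Bystander: loose flat reel 180 mm across, 22 mm high. Origin: centre of its underside.
- screw_tray: Bystander: loose grey tray with dividers, 100 x 140 x 30 mm. Origin: centre of its underside.
- oil_can: Bystander: loose small white bottle, 44 mm wide, 100 mm tall. Origin: centre of its underside.
Not all that is in view belongs to the job. Leave any black or pink look-alike of the feed_wheel alone.

How it is judged:
On the way, in this order (a step that is already met when the one before it is completed fails the run):
1. the wheel is threaded over the spindle, boss up (horizontal distance between feed_wheel and spindle_seat below 0.0035 m and z of feed_wheel in the frame of spindle_seat below 0.038 m and angle between feed_wheel's own z axis and vertical below 0.15 rad), for 0.1 s.
2. the keyway has dropped over the key (horizontal distance between feed_wheel and spindle_seat below 0.0035 m and z of feed_wheel in the frame of spindle_seat below 0.0095 m), for 0.02 s.
At the end, for the whole second after the job is handed in: The feed wheel sits on the spindle with its underside less than 2.5 mm above the seat, centred within 3.5 mm, upright within 0.06 rad, at rest and released; nothing else was disturbed (horizontal distance between feed_wheel and spindle_seat below 0.0035 m and angle between feed_wheel's own z axis and vertical below 0.06 rad and z of feed_wheel in the frame of spindle_seat below 0.0025 m and linear speed of feed_wheel below 0.02 m/s and angular speed of feed_wheel below 0.1 rad/s); the robot touches nothing.
It fails at once if the wheel is forced: more than 40 N between it and the drive (contact force between feed_wheel and drive_unit above 40 N).
It fails at once if another thing on the desk is moved by more than 30 mm (distance of any of idler_wheel, screwdriver, mug, paper_reel, screw_tray, oil_can from where it was at the start of the episode above 0.03 m).
It also fails if it takes over 67 s, if anything falls off the work surface, if the arm or the gripper's body presses on something with over 40 N, if the wrist force passes 120 N, or if a joint passes its speed limit or range.

## Robot

A 7-joint arm with a two-finger parallel gripper is mounted at the origin on the work surface. World frame = base frame: x ahead of the robot, y to its left, z up, the work surface at z = 0. Lengths are in m, angles in rad, forces in N, time in s.
With the tool pointing down it reaches from about 0.4 to 0.875 m from the base axis. Payload 19.3 kg.
Tool frame: the origin (TCP) lies at the very end of the fingers, on their centre line; the grasp point (between the pads) lies 19 mm behind it (bot.pinch_z is the distance from the TCP to the grasp point, in m); y points along the fingers, x is the direction in which the jaws open and shut, and the axes are right-handed (so a half turn about y gives the same grasp; the last joint's range is limited). The gripper opens to 85 mm and grips with 20 to 120 N. Pads are 22 mm wide; open, the fingers measure 114 mm over their backs; the gripper's body (76 mm by 85 mm) begins 54 mm behind the grasp point. The pads swing forward as they close: fully open they stand 13 mm farther back than shut.
Start: joints at [-1.366, 0.521, -0.036, 1.599, 0.021, 1.021, -0.113], TCP at [0.17, 0.602, 0.199] pointing down, gripper open.
Joint ranges: [-2.91, 2.91], [-0.3, 2.13], [-1.5, 1.42], [0.17, 2.43], [-1.26, 4.41], [0.16, 1.93], [-2.52, 2.52]. Speed limits (rad/s): [1.89, 1.89, 2.39, 2.39, 3.01, 3.01, 3.01].

## Interface

Orientations are given as [roll, pitch, yaw] about the fixed x, y, z axes, in that order (R = Rz(yaw) Ry(pitch) Rx(roll)).
In Python, from workcell import bot gives the robot as it stands. The module is installed in compiled form; this text tells all that it offers.
- The arm moves only by the tool arm_command, never from a script. Its argument "moves" is a list of rows, each an object of numbers: "rx", "ry", "rz": the turn, a rotation vector about the tool's x, y, z in rad; "x", "y", "z": the shift along the tool's x, y, z in cm; "gripper": the opening, from -1 (shut) to 1 (fully open). In form: [{"rx": .., "ry": .., "rz": .., "x": .., "y": .., "z": .., "gripper": ..}, ...]. A call has 1 to 5 rows; each row is the pose to reach, as a shift and turn from the pose commanded when the call began, along the tool's axes at that moment; what a row does not reach only later rows make up. A row lasts 1/12 s, in which the tool goes at most 41.7 mm and 7.16 degrees, less where a joint would pass 70% of its speed; a pose out of reach is approached as far as the arm can. A call with a gripper value outside its range is refused whole. The fingers move at their own pace and stop on an object; "squeeze" is the grip in N (left out, the last holds). Time passes only in rows, so rows that repeat a pose let the fingers close. It gives the time, the measured TCP pose, the force and the opening at its end, in the units of the state.
- bot.observe(): the state, without advancing time (a new reading comes with each control period).
- bot.grab_frame(name): name is "side" or "top"; returns (picture, depth): 384x512x3 uint8, red, green, blue; 384x512 float32, m along the optical axis (not along the pixel's ray), 0 where there is no reading.
- bot.camera_model(name): a dict with "vfov" (degrees; the focal length in pixels is half the picture's height over the tangent of half this angle, whatever the lens; pixels are square), "cx", "cy" (the principal point, pixels), "dist_coeffs" ([k1, k2, p1, p2, k3] as OpenCV has them; the pictures are not rectified), "extrinsics" (4x4, takes a point from camera to world coordinates). Camera axes: x right, y down, z forward; pixel columns grow to the right and rows downward; lengths in m; the calibration is good to about 2 mm. A picture is of the moment at which its call begins. camera_model takes no time and is no camera call.
- bot.job_done(): hands the job in, once; it reports no verdict.
Trained networks look in the newest picture that a camera, given by its name, has taken for a name from the list of things; names that differ only in an ending like _2 or _b are one class to them, and where a whole thing is asked for, a point or a joint stands for the part that bears it (a point fixed in the world has none). Each returns a list of dicts, best first, with "p" (0 to 1); they miss things now and then, are a little off and sometimes report something else, mostly with a low value. They report only what shows in the picture. A call takes as long as a camera call. They do not tell look-alikes from the thing itself.
- bot.spot_in(name, camera): "box" ([left, top, right, bottom] in pixels, round what is visible of it).
- bot.masks_of(name, camera): "mask" (384x512 bool, what is visible of it) and "box" ([left, top, right, bottom] in pixels, round what is visible of it).
The state is a dict: "clock": time; "qpos": joint angles; "qd": joint speeds; "joint_efforts": joint torques, N m; "position": TCP position; "tool_rot": TCP orientation; "force": force on the tool from outside, world axes, zero at the start; "moment": the same for the moment, N m; "grip_width": finger opening in m.
Only numpy, scipy, OpenCV 4.12 (cv2) and the standard library are available. Lean on these libraries where they do the work, as an engineer would, in place of code of your own. Each camera call takes 0.05 s, during which the arm holds its last target.

## Working session

There is one attempt and no reset: what is moved stays moved. The work goes in short steps, Python scripts to look and compute and a tool call to move; the robot and the scene stay as the last step left them, time stands still between calls to the robot, and variables do not carry over. Pictures are saved under pics/ and viewed, and the job is handed in when it is done.

Besides the shell and the picture viewer there is one more tool, called after "Request:" as name(argument=value, ...), one argument or row to a line, values as JSON. arm_command: Moves the arm, as the interface text tells. Its arguments: {"type":"object","properties":{"moves":{"type":"array"},"squeeze":{"type":"number"}},"required":["moves"]}

```bash
mkdir -p pics
cat > h.py <<'E'
import numpy as np, cv2
from workcell import bot
def cam(n):
    m=bot.camera_model(n); f=192/np.tan(np.radians(m['vfov'])/2)
    K=np.array([[f,0,m['cx']],[0,f,m['cy']],[0,0,1]]); return K,np.array(m['dist_coeffs'],float),np.array(m['extrinsics'])
def cloud(n,d):
    K,D,T=cam(n); v,u=np.mgrid[0:384,0:512]
    p=cv2.undistortPoints(np.stack([u,v],-1).reshape(-1,1,2).astype(np.float64),K,D).reshape(384,512,2)
    P=np.dstack([p[...,0]*d,p[...,1]*d,d]); W=P@T[:3,:3].T+T[:3,3]; W[d==0]=np.nan; return W
def proj(n,X):
    K,D,T=cam(n); R=T[:3,:3].T; return cv2.projectPoints(np.array(X,float).reshape(-1,1,3),cv2.Rodrigues(R)[0],-R@T[:3,3],K,D)[0].reshape(-1,2)
def save(n,im): cv2.imwrite('pics/'+n+'.png',im[...,::-1])
E
python3 - <<'E'
from h import *
for n in ['side','top']:
    im,d=bot.grab_frame(n); save(n+'0',im); np.savez(n+'0',im=im,d=d)
    print(n,cam(n)[2].round(3).tolist(),cam(n)[0][0,0])
    W=cloud(n,d)
    for t in ['feed_wheel','drive_unit','idler_wheel','boss_top']:
        for r in bot.masks_of(t,n): 
            X=W[r['mask']]; print(t,round(r['p'],2),np.round(r['box']),np.nanmedian(X,0).round(3),np.nanmax(X[:,2]).round(3))
print(bot.observe())
E
```

```text
side [[0.985, -0.129, 0.118, 0.396], [-0.175, -0.732, 0.659, -0.895], [0.001, -0.669, -0.743, 1.088], [0.0, 0.0, 0.0, 1.0]] 432.4211216892888
feed_wheel 0.7 [232. 274. 269. 307.] [ 0.474 -0.321  0.013] 0.05
feed_wheel 0.68 [284. 262. 318. 294.] [ 0.611 -0.309  0.014] 0.052
feed_wheel 0.63 [180. 253. 211. 286.] [ 0.325 -0.224  0.013] 0.049
drive_unit 0.91 [216. 134. 305. 197.] [0.578 0.111 0.06 ] 0.116
idler_wheel 0.73 [252. 228. 279. 255.] [ 0.542 -0.162  0.013] 0.04
boss_top 0.78 [234. 276. 274. 310.] [ 0.475 -0.321  0.012] 0.05
boss_top 0.7 [282. 265. 320. 296.] [ 0.611 -0.309  0.013] 0.052
boss_top 0.67 [180. 251. 210. 286.] [ 0.325 -0.224  0.013] 0.049
top [[-0.004, -0.987, 0.159, 0.363], [-1.0, 0.003, -0.007, 0.021], [0.006, -0.159, -0.987, 1.359], [0.0, 0.0, 0.0, 1.0]] 382.8013619211099
feed_wheel 0.92 [324. 165. 353. 188.] [ 0.611 -0.291  0.014] 0.051
feed_wheel 0.76 [331. 206. 362. 233.] [ 0.472 -0.304  0.013] 0.05
feed_wheel 0.66 [304. 246. 332. 275.] [ 0.323 -0.206  0.013] 0.05
feed_wheel 0.6 [179. 145. 249. 229.] [0.572 0.147 0.061] 0.118
drive_unit 0.66 [179. 144. 249. 23
[... 421 characters left out ...]
'clock': 0.5, 'qpos': array([-1.36619497,  0.52143154, -0.03627328,  1.59953491,  0.02119126,
        1.02110963, -0.11278392]), 'qd': array([-2.22415564e-04,  1.24396954e-04, -8.72405779e-05, -1.39645352e-04,
        8.54998117e-04, -1.71691509e-04, -1.70286672e-04]), 'joint_efforts': array([ 4.60678075e-04, -9.26276779e+01,  1.97810367e+00, -3.70060265e+01,
        1.80279074e-02,  2.38282577e-03,  8.47446631e-05]), 'position': array([0.1696265 , 0.60150372, 0.1993589 ]), 'tool_rot': array([-1.57081001e+00,  9.83191566e-05,  1.29594103e+00]), 'force': array([-0.40954121, -0.15913704,  0.22385473]), 'moment': array([-0.05006668,  0.03122924, -0.00363328]), 'grip_width': 0.08588794916921666}
```

Run:
```python
from h import *
a=np.load('side0.npz')['im'];b=np.load('top0.npz')['im']
save('s1',cv2.resize(a,(768,576),interpolation=cv2.INTER_CUBIC));save('t1',cv2.resize(b,(768,576),interpolation=cv2.INTER_CUBIC))
c=cv2.resize(b[140:290,280:410],None,fx=4,fy=4,interpolation=cv2.INTER_CUBIC);save('t2',c)
c=cv2.resize(a[220:320,170:330],None,fx=5,fy=5,interpolation=cv2.INTER_CUBIC);save('s2',c)
```

```text
(no output)
```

View pics/s1.png

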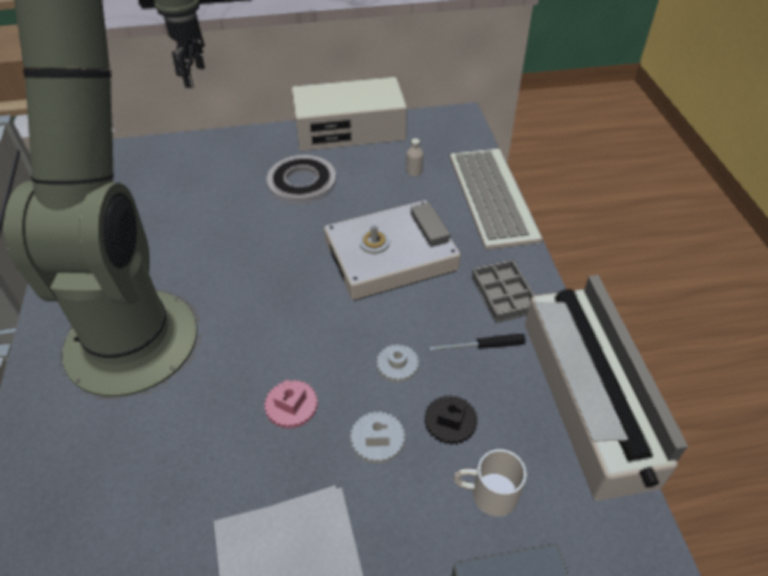

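View pics/t1.png

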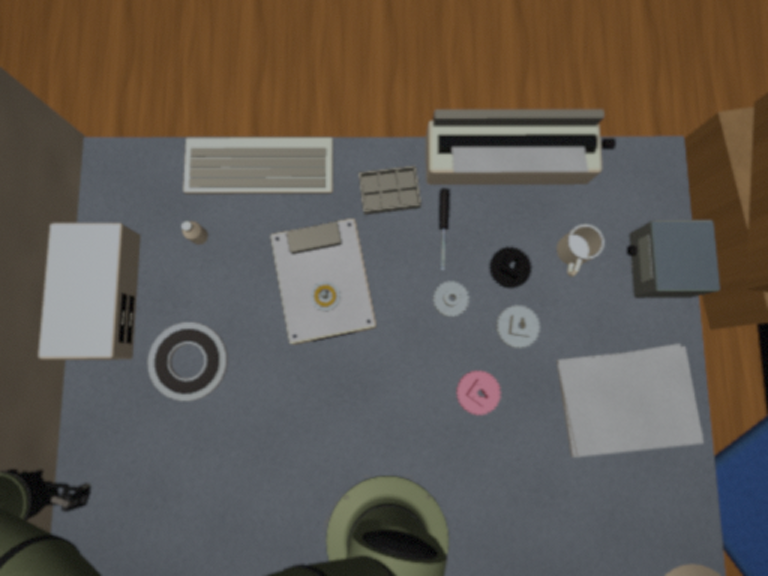

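View pics/t2.png

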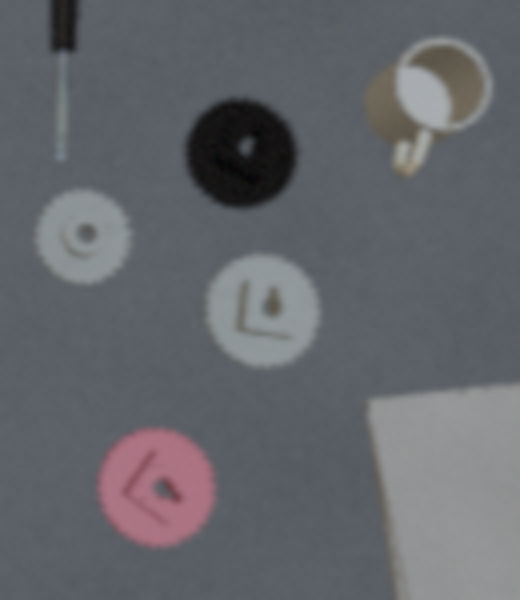

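View pics/s2.png

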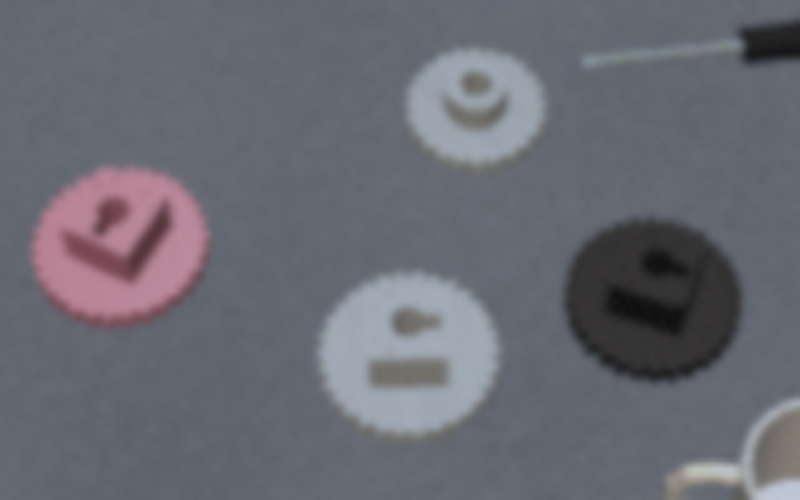

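Run:
```python
from h import *
a=np.load('side0.npz')['im'];b=np.load('top0.npz')['im']
save('t3',cv2.resize(b[140:235,175:255],None,fx=6,fy=6,interpolation=cv2.INTER_CUBIC))
save('s3',cv2.resize(a[130:200,210:310],None,fx=8,fy=8,interpolation=cv2.INTER_CUBIC))
```

```text
(no output)
```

View pics/t3.png

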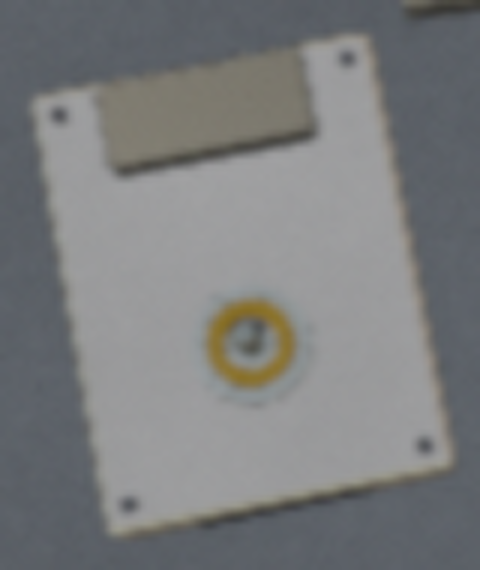

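View pics/s3.png

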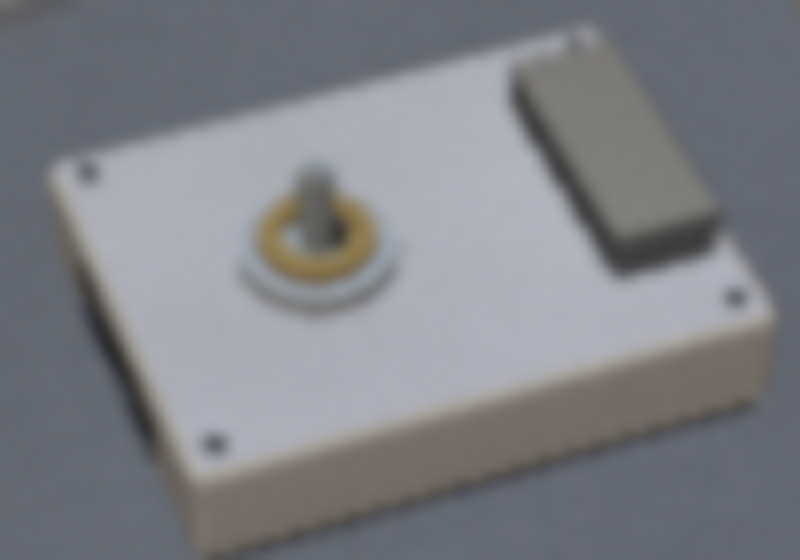

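```bash
cat > fit.py <<'E'
from h import *
from scipy.optimize import least_squares
th=np.linspace(0,2*np.pi,120,endpoint=False)
def circ(x,y,z,r): return np.c_[x+r*np.cos(th),y+r*np.sin(th),z+0*th]
def contour(f,box,t,s=8):
    l,tp,r,b=box; c=cv2.resize(f[tp:b,l:r].astype(np.float32),None,fx=s,fy=s,interpolation=cv2.INTER_CUBIC)
    m=(c>t).astype(np.uint8); cs=cv2.findContours(m,cv2.RETR_EXTERNAL,cv2.CHAIN_APPROX_NONE)[0]
    q=max(cs,key=cv2.contourArea).reshape(-1,2)
    return (q+.5)/s-.5+[l,tp]
def res(n,hull_pts,q):
    h=cv2.convexHull(proj(n,hull_pts).astype(np.float32)*64)
    return np.array([cv2.pointPolygonTest(h,(float(a*64),float(b*64)),True)/64 for a,b in q])
E
python3 - <<'E'
from fit import *
for n,wb,bb in [('side',(225,265,277,315),(235,148,265,168)),('top',(324,200,368,238),(203,184,232,210))]:
    im=np.load(n+'0.npz')['im'].astype(float)
    sat=im[...,0]-im[...,2]
    q=contour(sat,bb,0.5*np.percentile(sat[bb[1]:bb[3],bb[0]:bb[2]],96))
    f=least_squares(lambda p:res(n,circ(p[0],p[1],.077,p[2]),q),[.54,.13,.026],loss='soft_l1',f_scale=.2,x_scale=.01,diff_step=1e-3)
    print(n,'ring',f.x.round(4),'rms px',np.std(f.fun))
    g=im[...,1]; sub=g[wb[1]:wb[3],wb[0]:wb[2]]; t=(np.percentile(sub,10)+np.percentile(sub,85))/2
    q=contour(g,wb,t)
    f=least_squares(lambda p:res(n,np.r_[circ(p[0],p[1],0.003,p[2]),circ(p[0],p[1],.012,p[2])],q),[.474,-.312,.05],loss='soft_l1',f_scale=.2,x_scale=.01,diff_step=1e-3)
    print(n,'wheel',f.x.round(4),'rms',np.std(f.fun))
# screws in top
K,D,T=cam('top')
def ray(n,uv,z):
    K,D,T=cam(n); p=cv2.undistortPoints(np.array(uv,float).reshape(-1,1,2),K,D).reshape(-1,2)
    d=np.c_[p,np.ones(len(p))]@T[:3,:3].T; s=(z-T[2,3])/d[:,2]; return T[:3,3]+d*s[:,None]
s=np.array([[59,116],[347,60],[424,445],[128,505]]);P=ray('top',(s+.5)/6-.5+[175,140],.06)
print(P.round(4),P.mean(0))
s2=np.array([[575,46],[735,298],[214,444],[88,174]]);P2=ray('side',(s2+.5)/8-.5+[210,130],.06);print(P2.round(4),P2.mean(0))
for P in(P,P2):
    v=(P[0]+P[1]-P[2]-P[3]); w=P[0]+P[3]-P[1]-P[2]; ya=np.arctan2(v[1],v[0]);yb=np.arctan2(-w[0],w[1]);print('yaw',ya,yb,np.linalg.norm(v)/2,np.linalg.norm(w)/2, P.mean(0)[:2]-.04*np.array([np.cos(ya),np.sin(ya)]))
# boss corner/edges top: crop t2 scale4 offset (280,140)
c=np.array([[248,282],[240,330],[292,338],[272,305],[272,290]]);print(ray('top',(c+.5)/4-.5+[280,140],[.044]*5 if 0 else .044).round(4))
c=np.array([[370,360],[448,358],[405,321],[437,321]]);print(ray('side',(c+.5)/5-.5+[170,220],.044).round(4))
E
```

```text
side ring [0.5403 0.1354 0.0238] rms px 1.3209396375656068
side wheel [ 0.4746 -0.3076  0.0478] rms 0.3018002312575966
top ring [0.5393 0.1395 0.0242] rms px 0.0698243488566678
top wheel [ 0.4743 -0.3107  0.0488] rms 0.16105911369282286
[[0.6744 0.2532 0.06  ]
 [0.7074 0.0867 0.06  ]
 [0.4827 0.042  0.06  ]
 [0.4495 0.2089 0.06  ]] [0.57852153 0.14772046 0.06      ]
[[0.6763 0.2541 0.06  ]
 [0.7094 0.0864 0.06  ]
 [0.4834 0.0422 0.06  ]
 [0.4513 0.2086 0.06  ]] [0.5800789  0.14783006 0.06      ]
yaw 0.19543128287287567 0.19602641268326057 0.2291620616358324 0.16995463952895604 [0.53928297 0.13995288]
yaw 0.19618182849339078 0.19264014013355726 0.22990344595241705 0.17019633141896062 [0.54084618 0.14003303]
[[ 0.4955 -0.2902  0.044 ]
 [ 0.4542 -0.2816  0.044 ]
 [ 0.4472 -0.326   0.044 ]
 [ 0.4756 -0.3101  0.044 ]
 [ 0.4885 -0.3106  0.044 ]]
[[ 0.4509 -0.3289  0.044 ]
 [ 0.4922 -0.335   0.044 ]
 [ 0.4731 -0.309   0.044 ]
 [ 0.4902 -0.3121  0.044 ]]
```

```bash
cat > plan.py <<'E'
from h import *
from scipy.spatial.transform import Rotation as Ro
def R(yaw): return Ro.from_euler('xyz',[-np.pi/2,0,yaw])
def chain(wps,start=None):
    o=bot.observe(); p=np.array(o['position']); r=Ro.from_euler('xyz',o['tool_rot'])
    print('at',p.round(4),np.round(o['tool_rot'],3),round(o['grip_width'],4),np.round(o['force'],1),o['clock'])
    for x,y,z,yaw in wps:
        q=np.array([x,y,z]); d=r.inv().apply(q-p)*100; w=(r.inv()*R(yaw)).as_rotvec()
        print('-> x %.2f y %.2f z %.2f  rx %.3f ry %.3f rz %.3f'%(*d,*w)); p=q;r=R(yaw)
E
python3 - <<'E'
from plan import *
chain([(.33,.52,.25,1.0),(.48,.37,.25,.7),(.56,.18,.25,.3),(.57,-.02,.25,0),(.53,-.21,.2,-.165),(.4745,-.31,.09,-.165),(.4745,-.31,.017,-.165)])
E
```

```text
at [0.1696 0.6015 0.1994] [-1.571  0.     1.296] 0.0859 [-0.4 -0.2  0.2] 0.5
-> x -3.49 y -5.06 z -17.65  rx 0.000 ry 0.296 rz -0.000
-> x -4.52 y -0.00 z -20.73  rx -0.000 ry 0.300 rz -0.000
-> x -6.12 y -0.00 z -19.69  rx 0.000 ry 0.400 rz -0.000
-> x -4.96 y -0.00 z -19.40  rx 0.000 ry 0.300 rz -0.000
-> x -4.00 y 5.00 z -19.00  rx 0.000 ry 0.165 rz -0.000
-> x -3.83 y 11.00 z -10.78  rx 0.000 ry 0.000 rz 0.000
-> x 0.00 y 7.30 z -0.00  rx 0.000 ry 0.000 rz 0.000
```

Request:
arm_command(
  moves=[
    {"x": -3.5,"y": -5,"z": -17.6,"ry": 0.3,"gripper": 1},
    {"x": -3.5,"y": -5,"z": -17.6,"ry": 0.3,"gripper": 1},
    {"x": -3.5,"y": -5,"z": -17.6,"ry": 0.3,"gripper": 1},
    {"x": -3.5,"y": -5,"z": -17.6,"ry": 0.3,"gripper": 1},
    {"x": -3.5,"y": -5,"z": -17.6,"ry": 0.3,"gripper": 1},
  ],
)

```text
invalid input at $.moves[0]: expected keys rx, ry, rz, x, y, z, gripper
```

Request:
arm_command(
  moves=[
    {"x": -4.5,"z": -20.7,"ry": 0.3,"gripper": 1},
    {"x": -4.5,"z": -20.7,"ry": 0.3,"gripper": 1},
    {"x": -4.5,"z": -20.7,"ry": 0.3,"gripper": 1},
    {"x": -4.5,"z": -20.7,"ry": 0.3,"gripper": 1},
    {"x": -4.5,"z": -20.7,"ry": 0.3,"gripper": 1},
  ],
)

```text
invalid input at $.moves[0]: expected keys rx, ry, rz, x, y, z, gripper
```

Request:
arm_command(
  moves=[
    {"x": -6.1,"z": -19.7,"ry": 0.4,"gripper": 1},
    {"x": -6.1,"z": -19.7,"ry": 0.4,"gripper": 1},
    {"x": -6.1,"z": -19.7,"ry": 0.4,"gripper": 1},
    {"x": -6.1,"z": -19.7,"ry": 0.4,"gripper": 1},
    {"x": -6.1,"z": -19.7,"ry": 0.4,"gripper": 1},
  ],
)

```text
invalid input at $.moves[0]: expected keys rx, ry, rz, x, y, z, gripper
```

Request:
arm_command(
  moves=[
    {"x": -5,"z": -19.4,"ry": 0.3,"gripper": 1},
    {"x": -5,"z": -19.4,"ry": 0.3,"gripper": 1},
    {"x": -5,"z": -19.4,"ry": 0.3,"gripper": 1},
    {"x": -5,"z": -19.4,"ry": 0.3,"gripper": 1},
    {"x": -5,"z": -19.4,"ry": 0.3,"gripper": 1},
  ],
)

```text
invalid input at $.moves[0]: expected keys rx, ry, rz, x, y, z, gripper
```

Request:
arm_command(
  moves=[
    {"x": -4,"y": 5,"z": -19,"ry": 0.165,"gripper": 1},
    {"x": -4,"y": 5,"z": -19,"ry": 0.165,"gripper": 1},
    {"x": -4,"y": 5,"z": -19,"ry": 0.165,"gripper": 1},
    {"x": -4,"y": 5,"z": -19,"ry": 0.165,"gripper": 1},
    {"x": -4,"y": 5,"z": -19,"ry": 0.165,"gripper": 1},
  ],
)

```text
invalid input at $.moves[0]: expected keys rx, ry, rz, x, y, z, gripper
```

Run:
```python
from plan import *
chain([(.4745,-.31,.09,-.165),(.4745,-.31,.017,-.165)]);print(bot.observe()['qpos'].round(2))
```

```text
at [0.1696 0.6015 0.1994] [-1.571  0.     1.296] 0.0859 [-0.4 -0.2  0.2] 0.5
-> x -79.45 y 10.94 z -54.08  rx 0.000 ry 1.461 rz -0.000
-> x 0.00 y 7.30 z -0.00  rx 0.000 ry 0.000 rz 0.000
[-1.37  0.52 -0.04  1.6   0.02  1.02 -0.11]
```

All keys are required.

Request:
arm_command(
  moves=[
    {"rx": 0,"ry": 0.3,"rz": 0,"x": -3.5,"y": -5,"z": -17.6,"gripper": 1},
    {"rx": 0,"ry": 0.3,"rz": 0,"x": -3.5,"y": -5,"z": -17.6,"gripper": 1},
    {"rx": 0,"ry": 0.3,"rz": 0,"x": -3.5,"y": -5,"z": -17.6,"gripper": 1},
    {"rx": 0,"ry": 0.3,"rz": 0,"x": -3.5,"y": -5,"z": -17.6,"gripper": 1},
    {"rx": 0,"ry": 0.3,"rz": 0,"x": -3.5,"y": -5,"z": -17.6,"gripper": 1},
  ],
)

```text
clock: 0.92
position: [0.3346, 0.5173, 0.251]
tool_rot: [-1.573, -0.002, 0.991]
force: [1.3, 0.6, 0.2]
grip_width: 0.0856
```

Request:
arm_command(
  moves=[
    {"rx": 0,"ry": 0.3,"rz": 0,"x": -4.5,"y": 0,"z": -20.7,"gripper": 1},
    {"rx": 0,"ry": 0.3,"rz": 0,"x": -4.5,"y": 0,"z": -20.7,"gripper": 1},
    {"rx": 0,"ry": 0.3,"rz": 0,"x": -4.5,"y": 0,"z": -20.7,"gripper": 1},
    {"rx": 0,"ry": 0.3,"rz": 0,"x": -4.5,"y": 0,"z": -20.7,"gripper": 1},
    {"rx": 0,"ry": 0.3,"rz": 0,"x": -4.5,"y": 0,"z": -20.7,"gripper": 1},
  ],
)

```text
clock: 1.33
position: [0.4774, 0.3707, 0.2496]
tool_rot: [-1.571, -0.0, 0.696]
force: [0.3, 0.9, -0.1]
grip_width: 0.0855
```

Request:
arm_command(
  moves=[
    {"rx": 0,"ry": 0.4,"rz": 0,"x": -6.1,"y": 0,"z": -19.7,"gripper": 1},
    {"rx": 0,"ry": 0.4,"rz": 0,"x": -6.1,"y": 0,"z": -19.7,"gripper": 1},
    {"rx": 0,"ry": 0.4,"rz": 0,"x": -6.1,"y": 0,"z": -19.7,"gripper": 1},
    {"rx": 0,"ry": 0.4,"rz": 0,"x": -6.1,"y": 0,"z": -19.7,"gripper": 1},
    {"rx": 0,"ry": 0.4,"rz": 0,"x": -6.1,"y": 0,"z": -19.7,"gripper": 1},
  ],
)

```text
clock: 1.75
position: [0.5563, 0.1798, 0.2496]
tool_rot: [-1.571, -0.0, 0.293]
force: [0.8, 0.6, 0.1]
grip_width: 0.0854
```

Request:
arm_command(
  moves=[
    {"rx": 0,"ry": 0.3,"rz": 0,"x": -5,"y": 0,"z": -19.4,"gripper": 1},
    {"rx": 0,"ry": 0.3,"rz": 0,"x": -5,"y": 0,"z": -19.4,"gripper": 1},
    {"rx": 0,"ry": 0.3,"rz": 0,"x": -5,"y": 0,"z": -19.4,"gripper": 1},
    {"rx": 0,"ry": 0.3,"rz": 0,"x": -5,"y": 0,"z": -19.4,"gripper": 1},
    {"rx": 0,"ry": 0.3,"rz": 0,"x": -5,"y": 0,"z": -19.4,"gripper": 1},
  ],
)

```text
clock: 2.17
position: [0.5642, -0.0213, 0.2497]
tool_rot: [-1.571, -0.0, -0.006]
force: [0.5, -1.0, -0.2]
grip_width: 0.0852
```

Request:
arm_command(
  moves=[
    {"rx": 0,"ry": 0.165,"rz": 0,"x": -4,"y": 5,"z": -19,"gripper": 1},
    {"rx": 0,"ry": 0.165,"rz": 0,"x": -4,"y": 5,"z": -19,"gripper": 1},
    {"rx": 0,"ry": 0.165,"rz": 0,"x": -4,"y": 5,"z": -19,"gripper": 1},
    {"rx": 0,"ry": 0.165,"rz": 0,"x": -4,"y": 5,"z": -19,"gripper": 1},
    {"rx": 0,"ry": 0.165,"rz": 0,"x": -4,"y": 5,"z": -19,"gripper": 1},
  ],
)

```text
clock: 2.58
position: [0.5226, -0.2108, 0.199]
tool_rot: [-1.571, -0.0, -0.17]
force: [0.3, -0.1, 0.5]
grip_width: 0.0854
```

Run:
```python
from plan import *
chain([(.4745,-.31,.09,-.165),(.4745,-.31,.017,-.165)]);print(bot.observe()['qpos'].round(2))
```

```text
at [ 0.5226 -0.2108  0.199 ] [-1.571 -0.    -0.17 ] 0.0854 [ 0.3 -0.1  0.5] 2.5833
-> x -3.06 y 10.90 z -10.59  rx 0.000 ry -0.005 rz 0.000
-> x 0.00 y 7.30 z -0.00  rx 0.000 ry 0.000 rz 0.000
[-0.07  0.47  0.49  1.78 -0.26  0.96  0.35]
```

Request:
arm_command(
  moves=[
    {"rx": 0,"ry": 0,"rz": 0,"x": -3.1,"y": 10.9,"z": -10.6,"gripper": 1},
    {"rx": 0,"ry": 0,"rz": 0,"x": -3.1,"y": 10.9,"z": -10.6,"gripper": 1},
    {"rx": 0,"ry": 0,"rz": 0,"x": -3.1,"y": 10.9,"z": -10.6,"gripper": 1},
    {"rx": 0,"ry": 0,"rz": 0,"x": -3.1,"y": 10.9,"z": -10.6,"gripper": 1},
    {"rx": 0,"ry": 0,"rz": 0,"x": -3.1,"y": 10.9,"z": -10.6,"gripper": 1},
  ],
)

```text
clock: 3.0
position: [0.471, -0.3106, 0.0869]
tool_rot: [-1.571, 0.005, -0.174]
force: [-1.0, -0.2, 0.7]
grip_width: 0.0853
```

Run:
```python
from plan import *
chain([(.4745,-.31,.017,-.165)])
for n in ['side','top']:
    im,d=bot.grab_frame(n); u=proj(n,[.4745,-.31,.05])[0].astype(int)
    save('a'+n,cv2.resize(im[u[1]-60:u[1]+40,u[0]-60:u[0]+60],None,fx=6,fy=6,interpolation=cv2.INTER_CUBIC))
```

```text
at [ 0.471  -0.3106  0.0869] [-1.571  0.005 -0.174] 0.0853 [-1.  -0.2  0.7] 3.0
-> x 0.37 y 6.99 z 0.13  rx 0.001 ry -0.009 rz -0.005
```

View pics/aside.png

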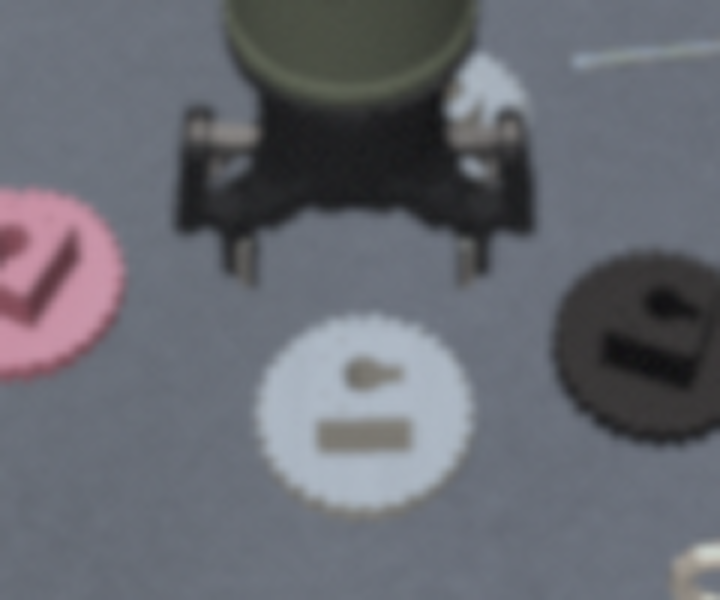

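The side picture shows the open jaws straddling the feed wheel (wheel centre ≈ (365,412) in the crop, slot pointing right), aligned with the boss flats.

Request:
arm_command(
  moves=[
    {"rx": 0,"ry": 0,"rz": 0,"x": 0,"y": 3,"z": 0,"gripper": 1},
    {"rx": 0,"ry": 0,"rz": 0,"x": 0,"y": 5,"z": 0,"gripper": 1},
    {"rx": 0,"ry": 0,"rz": 0,"x": 0,"y": 6,"z": 0,"gripper": 1},
    {"rx": 0,"ry": 0,"rz": 0,"x": 0,"y": 6,"z": 0,"gripper": 1},
  ],
)

```text
clock: 3.43
position: [0.4755, -0.306, 0.0295]
tool_rot: [-1.57, 0.002, -0.168]
force: [-0.9, -0.2, 0.5]
grip_width: 0.0852
```

Run:
```python
from plan import *
chain([(.4745,-.31,.018,-.165)])
```

```text
at [ 0.4755 -0.306   0.0295] [-1.57   0.002 -0.168] 0.0852 [-0.9 -0.2  0.5] 3.4333
-> x -0.03 y 1.15 z -0.41  rx -0.001 ry -0.003 rz -0.002
```

Request:
arm_command(
  moves=[
    {"rx": 0,"ry": 0,"rz": 0,"x": 0,"y": 0.6,"z": -0.4,"gripper": 1},
    {"rx": 0,"ry": 0,"rz": 0,"x": 0,"y": 1.1,"z": -0.4,"gripper": 1},
    {"rx": 0,"ry": 0,"rz": 0,"x": 0,"y": 1.1,"z": -0.4,"gripper": 1},
    {"rx": 0,"ry": 0,"rz": 0,"x": 0,"y": 1.1,"z": -0.4,"gripper": 1},
  ],
)

```text
clock: 3.77
position: [0.475, -0.3114, 0.0199]
tool_rot: [-1.571, -0.001, -0.169]
force: [0.8, -0.3, 0.3]
grip_width: 0.0851
```

Run:
```python
from plan import *
chain([(.4745,-.31,.018,-.165)])
```

```text
at [ 0.475  -0.3114  0.0199] [-1.571e+00 -1.000e-03 -1.690e-01] 0.0851 [ 0.8 -0.3  0.3] 3.7667
-> x -0.07 y 0.19 z 0.13  rx 0.000 ry -0.004 rz 0.001
```

Request:
arm_command(
  moves=[
    {"rx": 0,"ry": 0,"rz": 0,"x": 0,"y": 0.4,"z": 0.1,"gripper": 0.4},
    {"rx": 0,"ry": 0,"rz": 0,"x": 0,"y": 0.4,"z": 0.1,"gripper": 0},
    {"rx": 0,"ry": 0,"rz": 0,"x": 0,"y": 0.4,"z": 0.1,"gripper": -0.4},
    {"rx": 0,"ry": 0,"rz": 0,"x": 0,"y": 0.4,"z": 0.1,"gripper": -0.4},
    {"rx": 0,"ry": 0,"rz": 0,"x": 0,"y": 0.4,"z": 0.1,"gripper": -0.4},
  ],
  squeeze=30,
)

```text
clock: 4.18
position: [0.4749, -0.3103, 0.0155]
tool_rot: [-1.571, -0.0, -0.169]
force: [-0.1, 0.6, 0.2]
grip_width: 0.0266
```

Request:
arm_command(
  moves=[
    {"rx": 0,"ry": 0,"rz": 0,"x": 0,"y": 0,"z": 0,"gripper": -1},
    {"rx": 0,"ry": 0,"rz": 0,"x": 0,"y": 0,"z": 0,"gripper": -1},
    {"rx": 0,"ry": 0,"rz": 0,"x": 0,"y": 0,"z": 0,"gripper": -1},
    {"rx": 0,"ry": 0,"rz": 0,"x": 0,"y": 0,"z": 0,"gripper": -1},
    {"rx": 0,"ry": 0,"rz": 0,"x": 0,"y": 0,"z": 0,"gripper": -1},
  ],
  squeeze=30,
)

```text
clock: 4.6
position: [0.4749, -0.3103, 0.0154]
tool_rot: [-1.571, 0.0, -0.169]
force: [1.3, 0.2, 0.5]
grip_width: 0.0003
```

Run:
```python
from plan import *
chain([(.4745,-.31,.018,-.165)])
for n in ['side','top']:
    im,d=bot.grab_frame(n); u=proj(n,[.4745,-.31,.05])[0].astype(int)
    save('b'+n,cv2.resize(im[u[1]-60:u[1]+40,u[0]-60:u[0]+60],None,fx=6,fy=6,interpolation=cv2.INTER_CUBIC))
```

```text
at [ 0.4749 -0.3103  0.0154] [-1.571  0.    -0.169] 0.0003 [1.3 0.2 0.5] 4.6
-> x -0.04 y -0.26 z 0.02  rx 0.000 ry -0.004 rz -0.000
```

View pics/bside.png

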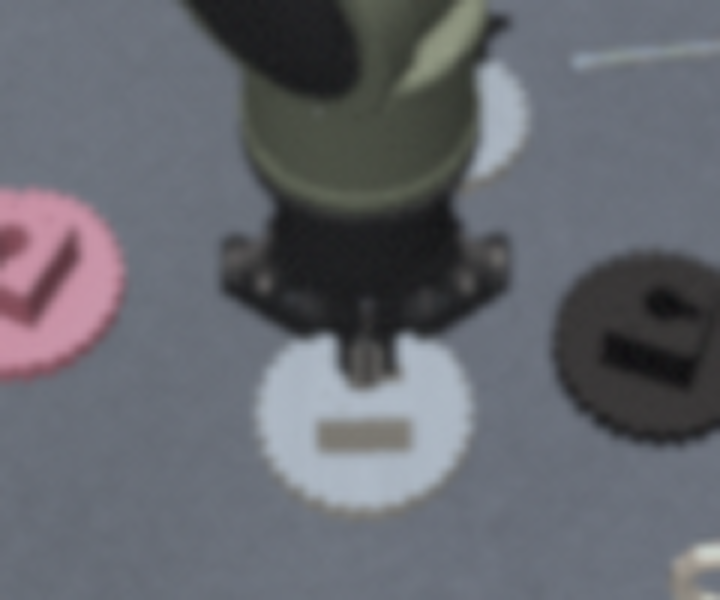

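Run:
```python
from plan import *
o=bot.observe(); print(o['position'],o['tool_rot'],bot.pinch_z)
for n in ['side','top']:
    im,d=bot.grab_frame(n); W=cloud(n,d); u=proj(n,[.4745,-.31,.05])[0].astype(int); off=u-60
    print(n,'tcp px in crop',(proj(n,o['position'])[0]-off)*6,'pt z.05',(proj(n,[.4749,-.3103,.05])[0]-off)*6)
    if n=='side':
        for U,V in [(365,375),(365,365),(365,340),(365,300),(365,270),(365,435),(365,480),(300,380)]:
            uu=np.array([U,V])/6+off; print(U,V,W[int(uu[1]),int(uu[0])].round(4))
    else: print(np.nanmin(W[205:240,325:368,2]))
```

```text
[ 0.47485812 -0.31027432  0.01539659] [-1.57081335e+00  4.67014469e-05 -1.69079899e-01] 0.0187
side tcp px in crop [362.81844429 403.87470775] pt z.05 [361.74323801 365.92986509]
365 375 [ 0.4731 -0.3176  0.0578]
365 365 [ 0.473  -0.3196  0.072 ]
365 340 [ 0.4733 -0.3192  0.0918]
365 300 [ 0.476  -0.3028  0.094 ]
365 270 [ 0.4705 -0.3469  0.1908]
365 435 [ 0.4702 -0.3326  0.0313]
365 480 [ 0.4677 -0.3459  0.0119]
300 380 [ 0.4486 -0.2896  0.011 ]
top tcp px in crop [346.05233503 364.73515606] pt z.05 [360.81910542 359.588337  ]
-0.00817419626024285
```

View pics/btop.png

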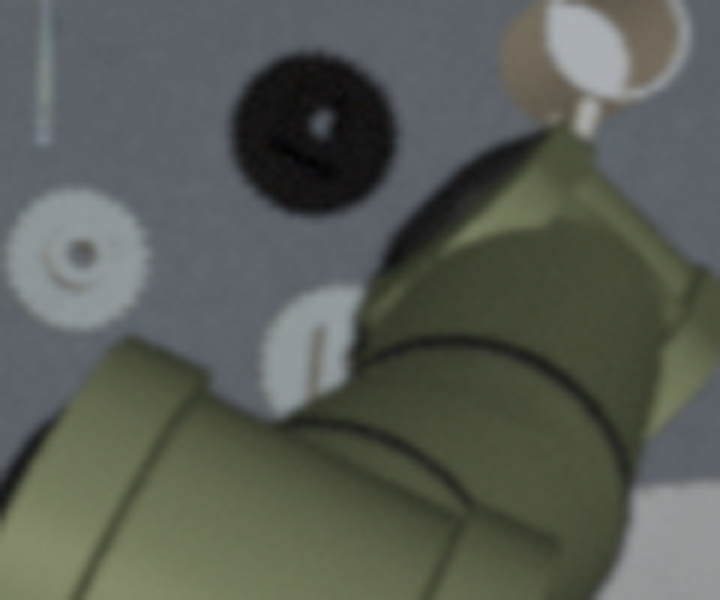

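Run:
```python
from plan import *
u=proj('side',[.4745,-.31,.05])[0].astype(int)-60
K,D,T=cam('side')
def zy(U,V,y):
    p=cv2.undistortPoints((np.array([[U,V]],float)/6+u).reshape(-1,1,2),K,D)[0,0]; d=T[:3,:3]@np.r_[p,1]; s=(y-T[1,3])/d[1]; return T[:3,3]+d*s
print(zy(247,285,-.315),zy(468,285,-.315)); print(zy(365,385,-.32),zy(365,385,-.31))
```

```text
[ 0.4266959  -0.315       0.14029228] [ 0.52168461 -0.315       0.1131591 ]
[ 0.47480193 -0.32        0.04994267] [ 0.47616405 -0.31        0.03189384]
```

Run:
```python
from plan import *
z=np.load('side0.npz'); W=cloud('side',z['d']); im=z['im']
w=W[35:62,105:140]; g=im[35:62,105:140].mean(-1)
for r in range(10,27,2):
    print(r+35,[(tuple(w[r,c].round(3))) for c in range(6,32,3) if abs(w[r,c,1]-.6)<.09 and abs(w[r,c,0]-.17)<.09])
print(proj('side',[.17,.602,.199]),proj('side',[.17,.602,.23]))
save('s4',cv2.resize(im[0:80,80:180],None,fx=7,fy=7,interpolation=cv2.INTER_CUBIC))
```

```text
45 [(np.float64(0.144), np.float64(0.538), np.float64(0.31)), (np.float64(0.165), np.float64(0.537), np.float64(0.309)), (np.float64(0.172), np.float64(0.552), np.float64(0.3)), (np.float64(0.18), np.float64(0.64), np.float64(0.249)), (np.float64(0.191), np.float64(0.643), np.float64(0.246))]
47 [(np.float64(0.143), np.float64(0.538), np.float64(0.303)), (np.float64(0.152), np.float64(0.542), np.float64(0.299)), (np.float64(0.164), np.float64(0.529), np.float64(0.305)), (np.float64(0.171), np.float64(0.552), np.float64(0.292))]
49 [(np.float64(0.141), np.float64(0.536), np.float64(0.296)), (np.float64(0.153), np.float64(0.526), np.float64(0.301)), (np.float64(0.162), np.float64(0.53), np.float64(0.298)), (np.float64(0.169), np.float64(0.552), np.float64(0.284))]
51 [(np.float64(0.157), np.float64(0.55), np.float64(0.279)), (np.float64(0.168), np.float64(0.55), np.float64(0.278))]
53 [(np.float64(0.155), np.float64(0.553), np.float64(0.27)), (np.float64(0.166), np.float64(0.55), np.float64(0.27))]
55 [(np.float64(0.153), np.float64(0.554), np.float64(0.261)), (np.float64(0.164), np.float64(0.552), np.float64(0.261))]
57 [(np.float64(0.152), np.float64(0.552), np.float64(0.255)), (np.float64(0.164), np.float64(0.541), np.float64(0.26))]
59 [(np.float64(0.16), np.float64(0.552), np.float64(0.245))]
61 []
[[131.88402285  62.582152  ]] [[130.06914193  55.2167085 ]]
```

View pics/s4.png

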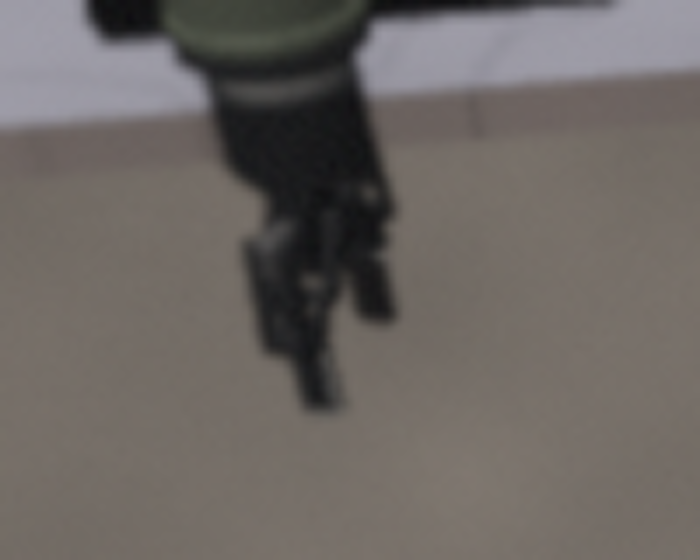

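The pictures and depth show the shut fingertips above the boss top (z≈0.047 m) although the reported TCP is at 0.015 m. The start picture shows the same gap, so the real tips sit about 31 mm higher than reported. I'll correct for that, using force as a check.

Request:
arm_command(
  moves=[
    {"rx": 0,"ry": 0,"rz": 0,"x": 0,"y": -0.5,"z": 0,"gripper": 1},
    {"rx": 0,"ry": 0,"rz": 0,"x": 0,"y": -0.5,"z": 0,"gripper": 1},
    {"rx": 0,"ry": 0,"rz": 0,"x": 0,"y": -0.5,"z": 0,"gripper": 1},
    {"rx": 0,"ry": 0,"rz": 0,"x": 0,"y": -0.5,"z": 0,"gripper": 1},
    {"rx": 0,"ry": 0,"rz": 0,"x": 0,"y": -0.5,"z": 0,"gripper": 1},
  ],
)

```text
clock: 5.22
position: [0.4749, -0.3102, 0.0204]
tool_rot: [-1.571, 0.0, -0.169]
force: [0.7, 0.8, 0.8]
grip_width: 0.0606
```

Request:
arm_command(
  moves=[
    {"rx": 0,"ry": 0,"rz": 0,"x": 0,"y": 0,"z": 0,"gripper": 1},
    {"rx": 0,"ry": 0,"rz": 0,"x": 0,"y": 0,"z": 0,"gripper": 1},
    {"rx": 0,"ry": 0,"rz": 0,"x": 0,"y": 0,"z": 0,"gripper": 1},
  ],
)

```text
clock: 5.47
position: [0.4749, -0.3103, 0.0204]
tool_rot: [-1.571, 0.0, -0.169]
force: [0.2, -1.0, 0.8]
grip_width: 0.0851
```

Request:
arm_command(
  moves=[
    {"rx": 0,"ry": 0,"rz": 0,"x": 0,"y": 1,"z": 0,"gripper": 1},
    {"rx": 0,"ry": 0,"rz": 0,"x": 0,"y": 1.8,"z": 0,"gripper": 1},
    {"rx": 0,"ry": 0,"rz": 0,"x": 0,"y": 2.6,"z": 0,"gripper": 1},
    {"rx": 0,"ry": 0,"rz": 0,"x": 0,"y": 3,"z": 0,"gripper": 1},
    {"rx": 0,"ry": 0,"rz": 0,"x": 0,"y": 3,"z": 0,"gripper": 1},
  ],
)

```text
clock: 5.88
position: [0.4742, -0.3099, -0.011]
tool_rot: [-1.57, 0.002, -0.169]
force: [-0.8, 0.1, -0.0]
grip_width: 0.0855
```

Run:
```python
from plan import *
chain([(.4745,-.31,-.016,-.165)])
for n in ['side']:
    im,d=bot.grab_frame(n); u=proj(n,[.4745,-.31,.05])[0].astype(int)
    save('c'+n,cv2.resize(im[u[1]-60:u[1]+40,u[0]-60:u[0]+60],None,fx=6,fy=6,interpolation=cv2.INTER_CUBIC))
```

```text
at [ 0.4742 -0.3099 -0.011 ] [-1.57   0.002 -0.169] 0.0855 [-0.8  0.1 -0. ] 5.8833
-> x 0.04 y 0.50 z -0.00  rx -0.001 ry -0.004 rz -0.002
```

View pics/cside.png

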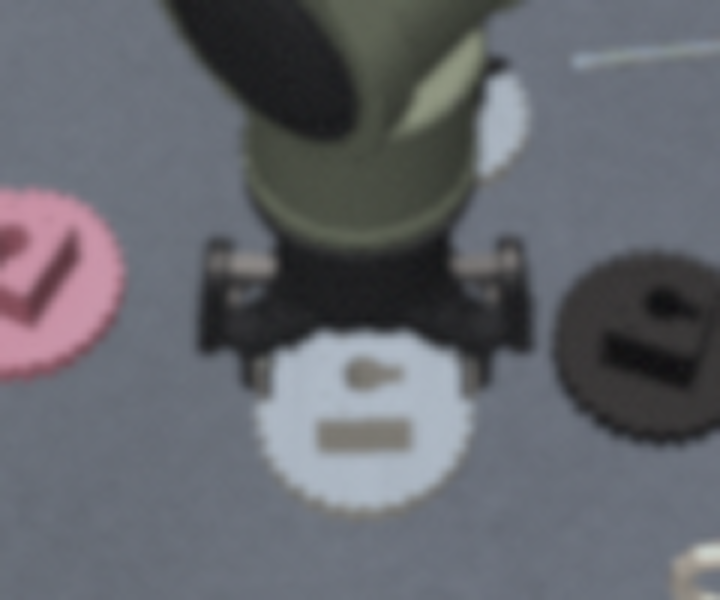

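The open fingers now straddle the undisturbed wheel (pads at about (258,375) and (473,375), boss between). I'll go down 4 mm and close.

Request:
arm_command(
  moves=[
    {"rx": 0,"ry": 0,"rz": 0,"x": 0,"y": 0.4,"z": 0,"gripper": 0.5},
    {"rx": 0,"ry": 0,"rz": 0,"x": 0,"y": 0.4,"z": 0,"gripper": 0.2},
    {"rx": 0,"ry": 0,"rz": 0,"x": 0,"y": 0.4,"z": 0,"gripper": 0.1},
    {"rx": 0,"ry": 0,"rz": 0,"x": 0,"y": 0.4,"z": 0,"gripper": 0},
    {"rx": 0,"ry": 0,"rz": 0,"x": 0,"y": 0.4,"z": 0,"gripper": -0.1},
  ],
  squeeze=30,
)

```text
clock: 6.35
position: [0.4749, -0.3103, -0.0133]
tool_rot: [-1.571, -0.0, -0.169]
force: [-1.4, 0.0, 3.3]
grip_width: 0.0438
```

Request:
arm_command(
  moves=[
    {"rx": 0,"ry": 0,"rz": 0,"x": 0,"y": 0,"z": 0,"gripper": -0.3},
    {"rx": 0,"ry": 0,"rz": 0,"x": 0,"y": 0,"z": 0,"gripper": -0.5},
    {"rx": 0,"ry": 0,"rz": 0,"x": 0,"y": 0,"z": 0,"gripper": -0.5},
    {"rx": 0,"ry": 0,"rz": 0,"x": 0,"y": 0,"z": 0,"gripper": -0.5},
  ],
  squeeze=30,
)

```text
clock: 6.68
position: [0.4749, -0.3103, -0.0133]
tool_rot: [-1.571, -0.0, -0.169]
force: [-2.7, 1.1, 5.8]
grip_width: 0.0436
```

Request:
arm_command(
  moves=[
    {"rx": 0,"ry": 0,"rz": 0,"x": 0,"y": -1,"z": 0,"gripper": -0.5},
    {"rx": 0,"ry": 0,"rz": 0,"x": 0,"y": -3,"z": 0,"gripper": -0.5},
    {"rx": 0,"ry": 0,"rz": 0,"x": 0,"y": -6,"z": 0,"gripper": -0.5},
    {"rx": 0,"ry": 0,"rz": 0,"x": 0,"y": -9,"z": 0,"gripper": -0.5},
    {"rx": 0,"ry": 0,"rz": 0,"x": 0,"y": -12,"z": 0,"gripper": -0.5},
  ],
  squeeze=30,
)

```text
clock: 7.1
position: [0.4745, -0.3102, 0.1082]
tool_rot: [-1.571, 0.0, -0.169]
force: [1.2, -0.5, -2.4]
grip_width: 0.0435
```

Run:
```python
from plan import *
chain([(.4749,-.31,.17,-.165),(.57,-.13,.17,.0),(.57,.06,.17,.1),(.54,.14,.17,.2)])
o=[]
for n,s in [('side',16),('top',16)]:
    im=np.load(n+'0.npz')['im']; c=np.round(proj(n,[.54,.14,.08])[0]).astype(int); print(n,c)
    q=cv2.resize(im[c[1]-12:c[1]+12,c[0]-12:c[0]+12],None,fx=s,fy=s,interpolation=cv2.INTER_CUBIC).copy()
    o.append(q)
    im2,_=bot.grab_frame(n)
    if n=='side': save('d'+n,cv2.resize(im2,(768,576)))
save('key',np.hstack(o))
```

```text
at [ 0.4745 -0.3102  0.1082] [-1.571  0.    -0.169] 0.0435 [ 1.2 -0.5 -2.4] 7.1
-> x 0.03 y -6.18 z 0.02  rx 0.000 ry -0.004 rz -0.000
-> x 6.42 y 0.00 z 19.32  rx 0.000 ry -0.165 rz 0.000
-> x 0.00 y 0.00 z 19.00  rx 0.000 ry -0.100 rz 0.000
-> x -2.19 y 0.00 z 8.26  rx 0.000 ry -0.100 rz 0.000
side [249 158]
top [216 196]
```

View pics/key.png

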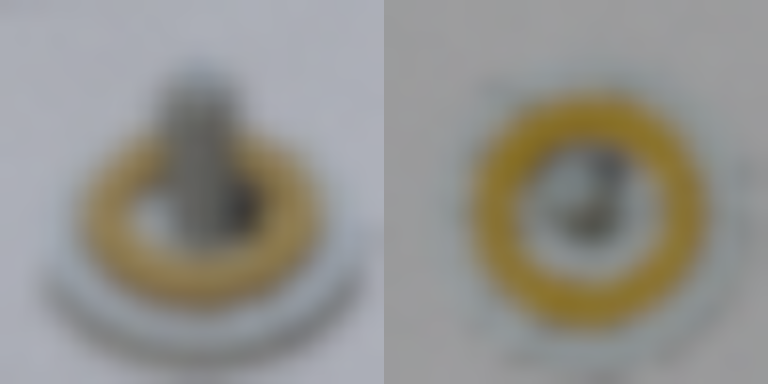

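View pics/dside.png

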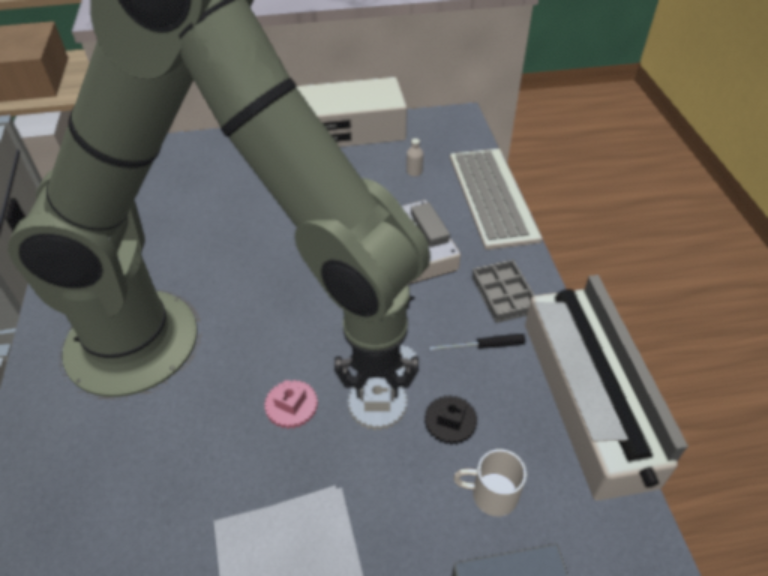

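Run:
```python
from plan import *
for n in ['side','top']:
    c=np.array({'side':[249,158],'top':[216,196]}[n])-12
    for a in np.arange(-.45,.85,.15):
        print(n,round(a,2),[(((proj(n,[.54+r*np.cos(a),.14+r*np.sin(a),z])[0]-c+.5)*16)+[384*(n=='top'),0]).round(0).tolist() for r,z in [(.0105,.084),(.013,.077),(.013,.0705)]])
```

```text
side -0.45 [[245.0, 190.0], [257.0, 216.0], [258.0, 238.0]]
side -0.3 [[247.0, 185.0], [259.0, 210.0], [259.0, 232.0]]
side -0.15 [[247.0, 179.0], [260.0, 203.0], [260.0, 226.0]]
side -0.0 [[247.0, 174.0], [259.0, 197.0], [259.0, 219.0]]
side 0.15 [[245.0, 169.0], [257.0, 191.0], [257.0, 213.0]]
side 0.3 [[242.0, 164.0], [253.0, 185.0], [254.0, 207.0]]
side 0.45 [[238.0, 160.0], [248.0, 179.0], [249.0, 201.0]]
side 0.6 [[233.0, 156.0], [243.0, 174.0], [243.0, 197.0]]
side 0.75 [[228.0, 152.0], [236.0, 170.0], [236.0, 192.0]]
top -0.45 [[606.0, 158.0], [614.0, 153.0], [617.0, 157.0]]
top -0.3 [[599.0, 156.0], [605.0, 149.0], [608.0, 154.0]]
top -0.15 [[591.0, 154.0], [596.0, 147.0], [599.0, 152.0]]
top -0.0 [[584.0, 154.0], [587.0, 147.0], [590.0, 151.0]]
top 0.15 [[577.0, 154.0], [578.0, 147.0], [581.0, 152.0]]
top 0.3 [[569.0, 156.0], [569.0, 149.0], [572.0, 154.0]]
top 0.45 [[562.0, 159.0], [560.0, 153.0], [563.0, 157.0]]
top 0.6 [[556.0, 162.0], [552.0, 157.0], [555.0, 162.0]]
top 0.75 [[550.0, 167.0], [545.0, 163.0], [548.0, 168.0]]
```

Request:
arm_command(
  moves=[
    {"rx": 0,"ry": 0,"rz": 0,"x": 0,"y": -2,"z": 0,"gripper": -0.5},
    {"rx": 0,"ry": 0,"rz": 0,"x": 0,"y": -5,"z": 0,"gripper": -0.5},
    {"rx": 0,"ry": 0,"rz": 0,"x": 0,"y": -6,"z": 0,"gripper": -0.5},
  ],
)

```text
clock: 7.45
position: [0.4755, -0.311, 0.1694]
tool_rot: [-1.572, -0.003, -0.169]
force: [0.5, -0.5, -2.1]
grip_width: 0.0434
```

Request:
arm_command(
  moves=[
    {"rx": 0,"ry": -0.03,"rz": 0,"x": 1.3,"y": 0,"z": 3.9,"gripper": -0.5},
    {"rx": 0,"ry": -0.07,"rz": 0,"x": 2.6,"y": 0,"z": 7.7,"gripper": -0.5},
    {"rx": 0,"ry": -0.1,"rz": 0,"x": 3.9,"y": 0,"z": 11.6,"gripper": -0.5},
    {"rx": 0,"ry": -0.13,"rz": 0,"x": 5.1,"y": 0,"z": 15.4,"gripper": -0.5},
    {"rx": 0,"ry": -0.165,"rz": 0,"x": 6.4,"y": 0,"z": 19.3,"gripper": -0.5},
  ],
)

```text
clock: 7.87
position: [0.5707, -0.1289, 0.166]
tool_rot: [-1.571, 0.0, -0.003]
force: [1.8, -0.4, -2.5]
grip_width: 0.0438
```

Request:
arm_command(
  moves=[
    {"rx": 0,"ry": -0.02,"rz": 0,"x": 0,"y": 0,"z": 3.8,"gripper": -0.5},
    {"rx": 0,"ry": -0.04,"rz": 0,"x": 0,"y": 0,"z": 7.6,"gripper": -0.5},
    {"rx": 0,"ry": -0.06,"rz": 0,"x": 0,"y": 0,"z": 11.4,"gripper": -0.5},
    {"rx": 0,"ry": -0.08,"rz": 0,"x": 0,"y": 0,"z": 15.2,"gripper": -0.5},
    {"rx": 0,"ry": -0.1,"rz": 0,"x": 0,"y": 0,"z": 19,"gripper": -0.5},
  ],
)

```text
clock: 8.28
position: [0.5706, 0.0612, 0.1659]
tool_rot: [-1.571, 0.001, 0.097]
force: [0.6, 0.2, -2.9]
grip_width: 0.0434
```

Run:
```python
from plan import *
chain([(.54,.14,.165,.1)])
```

```text
at [0.5706 0.0612 0.1659] [-1.571e+00  1.000e-03  9.700e-02] 0.0434 [ 0.6  0.2 -2.9] 8.2833
-> x -2.28 y 0.09 z 8.14  rx -0.000 ry -0.003 rz -0.001
```

Request:
arm_command(
  moves=[
    {"rx": 0,"ry": 0.1,"rz": 0,"x": -0.8,"y": 0,"z": 2.7,"gripper": -0.5},
    {"rx": 0,"ry": 0.2,"rz": 0,"x": -1.5,"y": 0,"z": 5.4,"gripper": -0.5},
    {"rx": 0,"ry": 0.3,"rz": 0,"x": -2.3,"y": 0,"z": 8.1,"gripper": -0.5},
    {"rx": 0,"ry": 0.4,"rz": 0,"x": -2.3,"y": 0,"z": 8.1,"gripper": -0.5},
    {"rx": 0,"ry": 0.4,"rz": 0,"x": -2.3,"y": 0,"z": 8.1,"gripper": -0.5},
  ],
)

```text
clock: 8.7
position: [0.5396, 0.1395, 0.1657]
tool_rot: [-1.571, 0.001, -0.306]
force: [-0.4, -0.6, -3.1]
grip_width: 0.0437
```

Request:
arm_command(
  moves=[
    {"rx": 0,"ry": 0,"rz": 0,"x": 0,"y": 0.7,"z": 0,"gripper": -0.5},
    {"rx": 0,"ry": 0,"rz": 0,"x": 0,"y": 1.4,"z": 0,"gripper": -0.5},
    {"rx": 0,"ry": 0,"rz": 0,"x": 0,"y": 1.4,"z": 0,"gripper": -0.5},
  ],
)

```text
clock: 8.95
position: [0.54, 0.1365, 0.1507]
tool_rot: [-1.572, 0.002, -0.303]
force: [0.1, -0.2, -3.0]
grip_width: 0.0434
```

Run:
```python
from fit import *
from plan import chain
chain([(.54,.14,.13,-.3)])
for n in ['side','top']:
    im,d=bot.grab_frame(n); np.savez(n+'1',im=im,d=d); u=np.round(proj(n,[.54,.14,.13])[0]).astype(int); print(u)
    save('e'+n,cv2.resize(im[u[1]-40:u[1]+40,u[0]-50:u[0]+50],None,fx=7,fy=7,interpolation=cv2.INTER_CUBIC))
```

```text
at [0.54   0.1365 0.1507] [-1.572  0.002 -0.303] 0.0434 [ 0.1 -0.2 -3. ] 8.95
-> x -0.10 y 2.07 z 0.33  rx 0.001 ry -0.003 rz -0.002
[249 147]
[215 194]
```

View pics/eside.png

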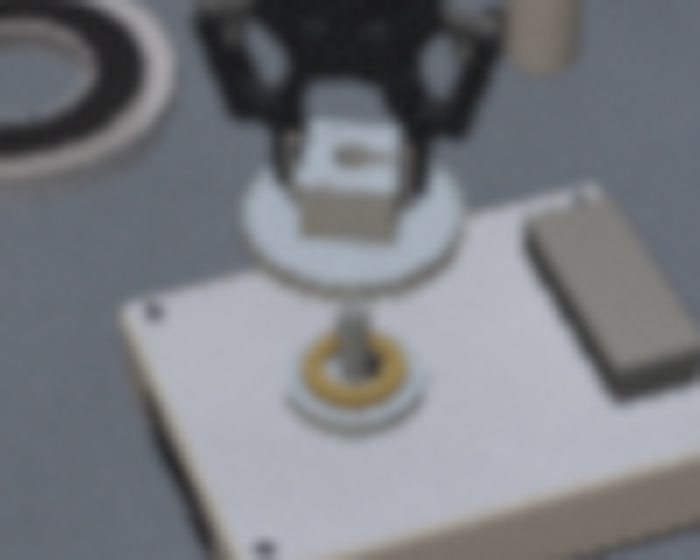

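View pics/etop.png

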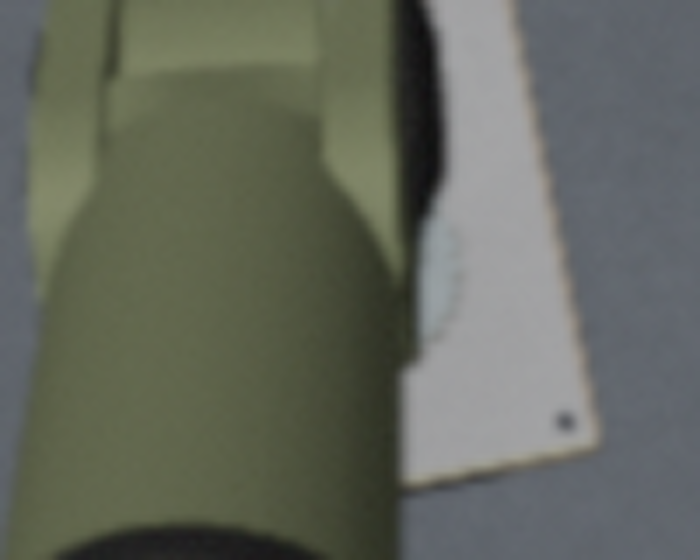

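Run:
```python
from fit import *
z=np.load('side1.npz'); im=z['im'].astype(float)
p=np.array([.54,.1365,.1507+.0133]); a=-.303
c=np.array([199,107])
def pc(X): return ((proj('side',X)-c+.5)*7-.5).round(1)
e=np.array([np.cos(a),np.sin(a),0]); f=np.array([-np.sin(a),np.cos(a),0]); up=np.array([0,0,1])
print('bore',pc([p+.044*up]),'slot end',pc([p+.044*up+.018*e]))
print('boss top corners',pc([p+.044*up+s*.022*e+t*.022*f for s,t in[(-1,1),(1,1),(1,-1),(-1,-1)]]))
print('boss bottom front',pc([p+.012*up+s*.022*e-.022*f for s in(-1,1)]))
C=pc(np.r_[circ(*p,.05),circ(p[0],p[1],p[2]+.012,.05)]); print('flange extents',C.min(0),C.max(0))
print('spindle top',pc([.54,.14,.114]),'ring c',pc(circ(.54,.14,.077,.026)).min(0),pc(circ(.54,.14,.077,.026)).max(0))
I=cv2.resize(z['im'][c[1]:c[1]+80,c[0]:c[0]+100],None,fx=7,fy=7,interpolation=cv2.INTER_CUBIC)
for X in [circ(*p,.05),circ(p[0],p[1],p[2]+.012,.05),circ(p[0],p[1],p[2]+.044,.0092),[p+.044*up+s*.022*e+t*.022*f for s,t in[(-1,1),(1,1),(1,-1),(-1,-1)]],circ(.54,.14,.077,.026),circ(.54,.14,.07,.034),circ(.54,.14,.114,.0045)]:
    cv2.polylines(I,[pc(X).astype(int)],True,(255,0,0),1)
save('f1',I)
```

```text
bore [[347.4 156. ]] slot end [[387.4 159.4]]
boss top corners [[306.4 120.5]
 [402.9 128.6]
 [389.5 192.4]
 [290.9 184. ]]
boss bottom front [[293.4 238.3]
 [390.2 246.7]]
flange extents [238.7 139. ] [459. 305.]
spindle top [[350.4 305.2]] ring c [297.7 324.6] [406.2 400.2]
```

View pics/f1.png

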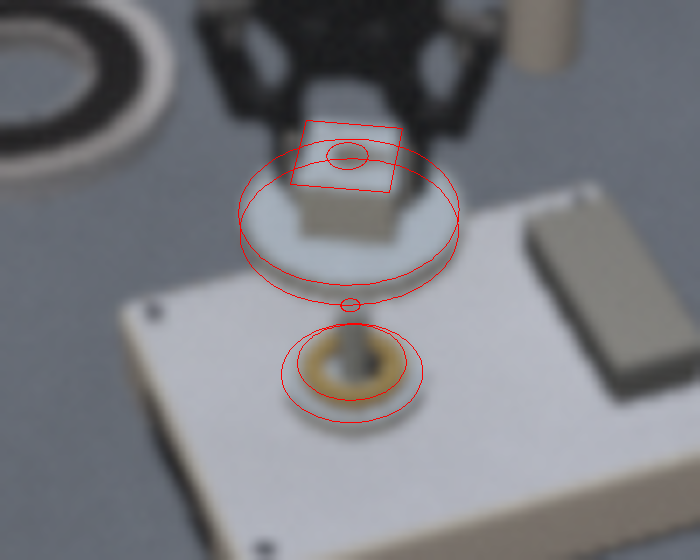

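The side overlay agrees with the picture to about 1 px. The held wheel is over the spindle within ~2–3 mm, and the dark key mark in both starting pictures suggests a key angle of about −0.35 rad. I'll correct y and descend slowly.

Request:
arm_command(
  moves=[
    {"rx": 0,"ry": 0,"rz": 0,"x": -0.1,"y": 0.8,"z": 0.3,"gripper": -0.5},
    {"rx": 0,"ry": 0,"rz": 0,"x": -0.1,"y": 1.6,"z": 0.3,"gripper": -0.5},
    {"rx": 0,"ry": 0,"rz": 0,"x": -0.1,"y": 2.4,"z": 0.3,"gripper": -0.5},
    {"rx": 0,"ry": 0,"rz": 0,"x": -0.1,"y": 3.2,"z": 0.3,"gripper": -0.5},
    {"rx": 0,"ry": 0,"rz": 0,"x": -0.1,"y": 3.2,"z": 0.3,"gripper": -0.5},
  ],
)

```text
clock: 9.47
position: [0.5396, 0.1405, 0.1185]
tool_rot: [-1.572, 0.002, -0.304]
force: [0.1, -0.5, -2.7]
grip_width: 0.0435
```

Run:
```python
from plan import *
chain([(.5395,.14,.095,-.3)]); print(bot.observe()['moment'])
```

```text
at [0.5396 0.1405 0.1185] [-1.572  0.002 -0.304] 0.0435 [ 0.1 -0.5 -2.7] 9.4667
-> x 0.01 y 2.35 z -0.05  rx 0.002 ry -0.004 rz -0.002
[-0.01145783  0.06533486  0.03589894]
```

Request:
arm_command(
  moves=[
    {"rx": 0,"ry": 0,"rz": 0,"x": 0,"y": 0.6,"z": 0,"gripper": -0.5},
    {"rx": 0,"ry": 0,"rz": 0,"x": 0,"y": 1.2,"z": 0,"gripper": -0.5},
    {"rx": 0,"ry": 0,"rz": 0,"x": 0,"y": 1.6,"z": 0,"gripper": -0.5},
    {"rx": 0,"ry": 0,"rz": 0,"x": 0,"y": 1.6,"z": 0,"gripper": -0.5},
  ],
)

```text
clock: 9.8
position: [0.5401, 0.1407, 0.1035]
tool_rot: [-1.572, 0.001, -0.304]
force: [0.3, -0.0, -2.5]
grip_width: 0.0435
```

Request:
arm_command(
  moves=[
    {"rx": 0,"ry": 0,"rz": 0,"x": 0,"y": 0.2,"z": 0,"gripper": -0.5},
    {"rx": 0,"ry": 0,"rz": 0,"x": 0,"y": 0.4,"z": 0,"gripper": -0.5},
    {"rx": 0,"ry": 0,"rz": 0,"x": 0,"y": 0.6,"z": 0,"gripper": -0.5},
    {"rx": 0,"ry": 0,"rz": 0,"x": 0,"y": 0.6,"z": 0,"gripper": -0.5},
  ],
)

```text
clock: 10.13
position: [0.5404, 0.1408, 0.0981]
tool_rot: [-1.571, 0.0, -0.304]
force: [-0.2, -0.1, -3.1]
grip_width: 0.0435
```

Request:
arm_command(
  moves=[
    {"rx": 0,"ry": 0,"rz": 0,"x": -0.05,"y": 0.2,"z": -0.1,"gripper": -0.5},
    {"rx": 0,"ry": 0,"rz": 0,"x": -0.05,"y": 0.4,"z": -0.1,"gripper": -0.5},
    {"rx": 0,"ry": 0,"rz": 0,"x": -0.05,"y": 0.5,"z": -0.1,"gripper": -0.5},
    {"rx": 0,"ry": 0,"rz": 0,"x": -0.05,"y": 0.5,"z": -0.1,"gripper": -0.5},
  ],
)

```text
clock: 10.47
position: [0.5396, 0.14, 0.0932]
tool_rot: [-1.571, 0.0, -0.304]
force: [-0.1, -1.0, -2.9]
grip_width: 0.0433
```

Run:
```python
from fit import *
from plan import chain
chain([(.54,.14,.085,-.3)]); print(bot.observe()['moment'])
for n in ['side']:
    im,d=bot.grab_frame(n); np.savez(n+'2',im=im,d=d); c=np.array([199,107])
    save('g'+n,cv2.resize(im[107:187,199:299],None,fx=7,fy=7,interpolation=cv2.INTER_CUBIC))
```

```text
at [0.5396 0.14   0.0932] [-1.571  0.    -0.304] 0.0433 [-0.1 -1.  -2.9] 10.4667
-> x 0.04 y 0.82 z 0.02  rx 0.000 ry -0.004 rz -0.000
[-0.03612583  0.00835456 -0.00231642]
```

View pics/gside.png

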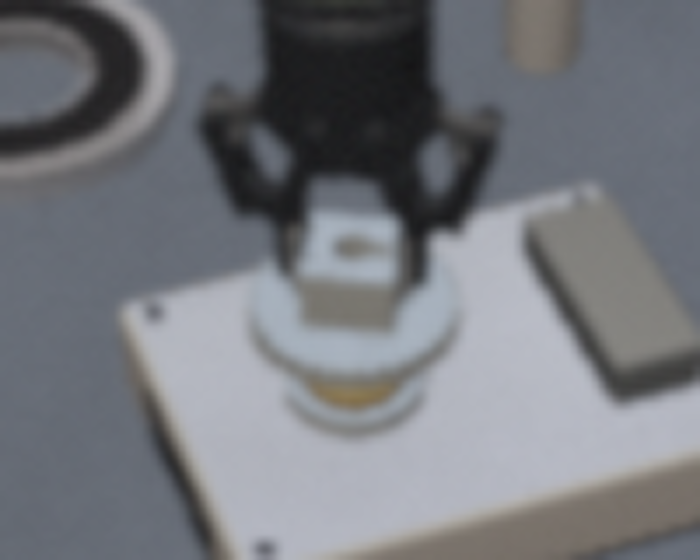

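The wheel is centred over the pedestal and no contact force has appeared, so I'll continue.

Request:
arm_command(
  moves=[
    {"rx": 0,"ry": 0,"rz": 0,"x": 0,"y": 0.2,"z": 0,"gripper": -0.5},
    {"rx": 0,"ry": 0,"rz": 0,"x": 0,"y": 0.4,"z": 0,"gripper": -0.5},
    {"rx": 0,"ry": 0,"rz": 0,"x": 0,"y": 0.6,"z": 0,"gripper": -0.5},
    {"rx": 0,"ry": 0,"rz": 0,"x": 0,"y": 0.6,"z": 0,"gripper": -0.5},
  ],
)

```text
clock: 10.85
position: [0.5395, 0.14, 0.0869]
tool_rot: [-1.571, 0.0, -0.304]
force: [-0.7, 0.1, -2.6]
grip_width: 0.0435
```

Request:
arm_command(
  moves=[
    {"rx": 0,"ry": 0,"rz": 0,"x": 0,"y": 0.2,"z": 0,"gripper": -0.5},
    {"rx": 0,"ry": 0,"rz": 0,"x": 0,"y": 0.4,"z": 0,"gripper": -0.5},
    {"rx": 0,"ry": 0,"rz": 0,"x": 0,"y": 0.6,"z": 0,"gripper": -0.5},
    {"rx": 0,"ry": 0,"rz": 0,"x": 0,"y": 0.6,"z": 0,"gripper": -0.5},
  ],
)

```text
clock: 11.18
position: [0.5395, 0.1399, 0.081]
tool_rot: [-1.571, 0.0, -0.304]
force: [-0.4, 0.0, -2.2]
grip_width: 0.0431
```

Request:
arm_command(
  moves=[
    {"rx": 0,"ry": 0,"rz": 0,"x": 0,"y": 0.2,"z": 0,"gripper": -0.5},
    {"rx": 0,"ry": 0,"rz": 0,"x": 0,"y": 0.4,"z": 0,"gripper": -0.5},
    {"rx": 0,"ry": 0,"rz": 0,"x": 0,"y": 0.6,"z": 0,"gripper": -0.5},
    {"rx": 0,"ry": 0,"rz": 0,"x": 0,"y": 0.7,"z": 0,"gripper": -0.5},
    {"rx": 0,"ry": 0,"rz": 0,"x": 0,"y": 0.7,"z": 0,"gripper": -0.5},
  ],
)

```text
clock: 11.6
position: [0.5396, 0.14, 0.0741]
tool_rot: [-1.571, 0.0, -0.304]
force: [1.1, 0.5, -2.8]
grip_width: 0.0439
```

Request:
arm_command(
  moves=[
    {"rx": 0,"ry": 0,"rz": 0,"x": 0,"y": 0.1,"z": 0,"gripper": -0.5},
    {"rx": 0,"ry": 0,"rz": 0,"x": 0,"y": 0.2,"z": 0,"gripper": -0.5},
    {"rx": 0,"ry": 0,"rz": 0,"x": 0,"y": 0.2,"z": 0,"gripper": -0.5},
    {"rx": 0,"ry": 0,"rz": 0,"x": 0,"y": 0.2,"z": 0,"gripper": -0.5},
  ],
  squeeze=20,
)

```text
clock: 11.93
position: [0.5397, 0.14, 0.0724]
tool_rot: [-1.571, 0.0, -0.304]
force: [0.2, -0.0, -3.1]
grip_width: 0.0434
```

Request:
arm_command(
  moves=[
    {"rx": 0,"ry": 0,"rz": 0,"x": 0,"y": 0.1,"z": 0,"gripper": -0.5},
    {"rx": 0,"ry": 0,"rz": 0,"x": 0,"y": 0.2,"z": 0,"gripper": -0.5},
    {"rx": 0,"ry": 0,"rz": 0,"x": 0,"y": 0.2,"z": 0,"gripper": -0.5},
    {"rx": 0,"ry": 0,"rz": 0,"x": 0,"y": 0.2,"z": 0,"gripper": -0.5},
  ],
)

```text
clock: 12.27
position: [0.5397, 0.14, 0.0704]
tool_rot: [-1.571, -0.0, -0.304]
force: [0.1, 0.8, -2.6]
grip_width: 0.0434
```

Request:
arm_command(
  moves=[
    {"rx": 0,"ry": 0,"rz": 0,"x": 0,"y": 0.1,"z": 0,"gripper": -0.5},
    {"rx": 0,"ry": 0,"rz": 0,"x": 0,"y": 0.15,"z": 0,"gripper": -0.5},
    {"rx": 0,"ry": 0,"rz": 0,"x": 0,"y": 0.15,"z": 0,"gripper": -0.5},
  ],
)

```text
clock: 12.52
position: [0.5397, 0.14, 0.0688]
tool_rot: [-1.571, 0.0, -0.304]
force: [0.5, 0.3, -2.3]
grip_width: 0.0433
```

Request:
arm_command(
  moves=[
    {"rx": 0,"ry": 0,"rz": 0,"x": 0,"y": 0.1,"z": 0,"gripper": -0.5},
    {"rx": 0,"ry": 0,"rz": 0,"x": 0,"y": 0.15,"z": 0,"gripper": -0.5},
    {"rx": 0,"ry": 0,"rz": 0,"x": 0,"y": 0.15,"z": 0,"gripper": -0.5},
  ],
)

```text
clock: 12.77
position: [0.5397, 0.14, 0.0673]
tool_rot: [-1.571, 0.0, -0.304]
force: [-1.1, 0.1, -2.6]
grip_width: 0.0437
```

Request:
arm_command(
  moves=[
    {"rx": 0,"ry": 0,"rz": 0,"x": 0,"y": 0.1,"z": 0,"gripper": -0.5},
    {"rx": 0,"ry": 0,"rz": 0,"x": 0,"y": 0.1,"z": 0,"gripper": -0.5},
    {"rx": 0,"ry": 0,"rz": 0,"x": 0,"y": 0.1,"z": 0,"gripper": -0.5},
  ],
)

```text
clock: 13.02
position: [0.5397, 0.14, 0.0664]
tool_rot: [-1.571, -0.0, -0.304]
force: [0.1, -0.3, -2.4]
grip_width: 0.0435
```

Request:
arm_command(
  moves=[
    {"rx": 0,"ry": 0,"rz": 0,"x": 0,"y": 0.1,"z": 0,"gripper": -0.5},
    {"rx": 0,"ry": 0,"rz": 0,"x": 0,"y": 0.15,"z": 0,"gripper": -0.5},
    {"rx": 0,"ry": 0,"rz": 0,"x": 0,"y": 0.15,"z": 0,"gripper": -0.5},
  ],
)

```text
clock: 13.27
position: [0.5396, 0.14, 0.0648]
tool_rot: [-1.571, 0.0, -0.304]
force: [0.3, -1.2, -2.8]
grip_width: 0.0439
```

Request:
arm_command(
  moves=[
    {"rx": 0,"ry": 0,"rz": 0,"x": 0,"y": 0.1,"z": 0,"gripper": -0.5},
    {"rx": 0,"ry": 0,"rz": 0,"x": 0,"y": 0.1,"z": 0,"gripper": -0.5},
    {"rx": 0,"ry": 0,"rz": 0,"x": 0,"y": 0.1,"z": 0,"gripper": -0.5},
  ],
)

```text
clock: 13.52
position: [0.5397, 0.1399, 0.0638]
tool_rot: [-1.571, 0.0, -0.304]
force: [-0.1, 0.8, -2.7]
grip_width: 0.0435
```

Run:
```python
from fit import *
from plan import chain
chain([]); 
im,d=bot.grab_frame('side'); np.savez('side3',im=im,d=d)
save('hside',cv2.resize(im[107:187,199:299],None,fx=7,fy=7,interpolation=cv2.INTER_CUBIC))
```

```text
at [0.5397 0.1399 0.0638] [-1.571  0.    -0.304] 0.0435 [-0.1  0.8 -2.7] 13.5167
```

View pics/hside.png

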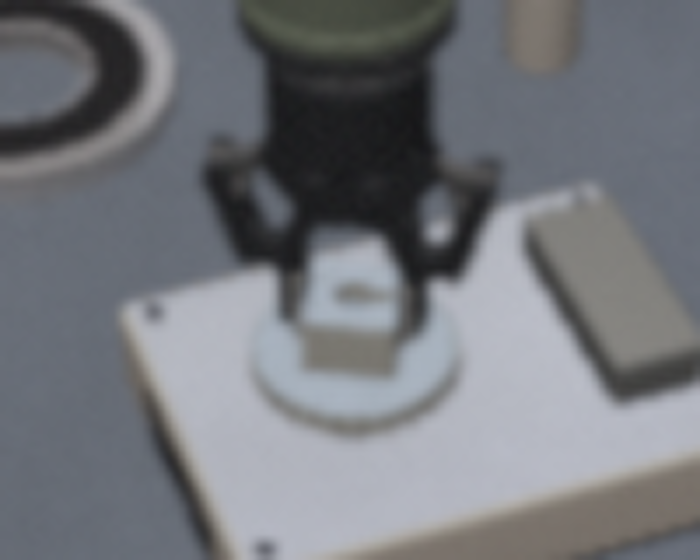

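Run:
```python
from fit import *
c=np.array([199,107])
def pc(X): return ((proj('side',X)-c+.5)*7-.5).round(1)
im=np.load('side3.npz')['im']
for z in (.070,.077,.084,.09):
    C=pc(circ(.54,.14,z,.0495)); C2=pc(circ(.54,.14,z+.012,.0495))
    print(z,'flange low edge',C[:,1].max(),'top face low',C2[:,1].max(),'top face hi',C2[:,1].min(),'bore',pc([.54,.14,z+.044]))
I=cv2.resize(im[107:187,199:299],None,fx=7,fy=7,interpolation=cv2.INTER_CUBIC)
for z,col in [(.077,(255,0,0)),(.084,(0,0,255))]:
    for X in [circ(.54,.14,z,.0495),circ(.54,.14,z+.012,.0495),circ(.54,.14,z+.044,.0092)]: cv2.polylines(I,[pc(X).astype(int)],True,col,1)
save('i1',I)
```

```text
0.07 flange low edge 446.1 top face low 428.1 top face hi 284.0 bore [[350.4 305.2]]
0.077 flange low edge 435.6 top face low 417.5 top face hi 273.4 bore [[350.1 294.3]]
0.084 flange low edge 425.1 top face low 406.8 top face hi 262.7 bore [[349.8 283.2]]
0.09 flange low edge 416.0 top face low 397.6 top face hi 253.5 bore [[349.6 273.7]]
```

View pics/i1.png

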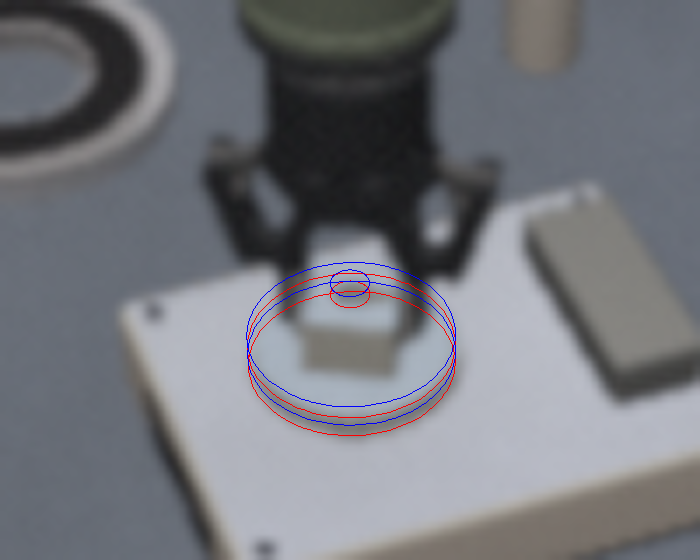

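Bore (350,293) and flange edge (y≈435) match an underside height of about 77 mm, so the keyway already slid over the key and the wheel is at the slip ring. I'll press home gently, watching force.

Request:
arm_command(
  moves=[
    {"rx": 0,"ry": 0,"rz": 0,"x": 0,"y": 0.05,"z": 0,"gripper": -0.5},
    {"rx": 0,"ry": 0,"rz": 0,"x": 0,"y": 0.1,"z": 0,"gripper": -0.5},
    {"rx": 0,"ry": 0,"rz": 0,"x": 0,"y": 0.15,"z": 0,"gripper": -0.5},
    {"rx": 0,"ry": 0,"rz": 0,"x": 0,"y": 0.15,"z": 0,"gripper": -0.5},
  ],
  squeeze=25,
)

```text
clock: 13.9
position: [0.5398, 0.14, 0.0626]
tool_rot: [-1.571, -0.0, -0.304]
force: [-1.0, -0.3, 3.8]
grip_width: 0.0435
```

Request:
arm_command(
  moves=[
    {"rx": 0,"ry": 0,"rz": 0,"x": 0,"y": 0.05,"z": 0,"gripper": -0.5},
    {"rx": 0,"ry": 0,"rz": 0,"x": 0,"y": 0.1,"z": 0,"gripper": -0.5},
    {"rx": 0,"ry": 0,"rz": 0,"x": 0,"y": 0.15,"z": 0,"gripper": -0.5},
    {"rx": 0,"ry": 0,"rz": 0,"x": 0,"y": 0.15,"z": 0,"gripper": -0.5},
  ],
  squeeze=25,
)

```text
clock: 14.23
position: [0.5398, 0.14, 0.061]
tool_rot: [-1.571, -0.0, -0.304]
force: [-0.7, 0.4, 3.2]
grip_width: 0.0429
```

Request:
arm_command(
  moves=[
    {"rx": 0,"ry": 0,"rz": 0,"x": 0,"y": 0.05,"z": 0,"gripper": -0.5},
    {"rx": 0,"ry": 0,"rz": 0,"x": 0,"y": 0.1,"z": 0,"gripper": -0.5},
    {"rx": 0,"ry": 0,"rz": 0,"x": 0,"y": 0.15,"z": 0,"gripper": -0.5},
    {"rx": 0,"ry": 0,"rz": 0,"x": 0,"y": 0.15,"z": 0,"gripper": -0.5},
  ],
  squeeze=25,
)

```text
clock: 14.57
position: [0.5398, 0.14, 0.0594]
tool_rot: [-1.571, -0.0, -0.304]
force: [-0.8, 0.6, 3.3]
grip_width: 0.0437
```

Request:
arm_command(
  moves=[
    {"rx": 0,"ry": 0,"rz": 0,"x": 0,"y": 0.05,"z": 0,"gripper": -0.5},
    {"rx": 0,"ry": 0,"rz": 0,"x": 0,"y": 0.1,"z": 0,"gripper": -0.5},
    {"rx": 0,"ry": 0,"rz": 0,"x": 0,"y": 0.15,"z": 0,"gripper": -0.5},
    {"rx": 0,"ry": 0,"rz": 0,"x": 0,"y": 0.15,"z": 0,"gripper": -0.5},
  ],
  squeeze=25,
)

```text
clock: 14.9
position: [0.5398, 0.14, 0.0579]
tool_rot: [-1.571, -0.0, -0.304]
force: [-0.3, 0.3, 2.7]
grip_width: 0.0435
```

```bash
cat > look.py <<'E'
import sys
from fit import *
from plan import chain
chain([]); c=np.array([199,107])
def pc(X): return ((proj('side',X)-c+.5)*7-.5)
im,d=bot.grab_frame('side')
I=cv2.resize(im[107:187,199:299],None,fx=7,fy=7,interpolation=cv2.INTER_CUBIC)
save(sys.argv[1],I)
for z,col in [(.070,(255,0,0)),(.077,(0,0,255))]:
    for X in [circ(.541,.14,z,.0485),circ(.541,.14,z+.012,.0485),circ(.541,.14,z+.044,.0092)]: cv2.polylines(I,[pc(X).astype(int)],True,col,1)
save(sys.argv[1]+'o',I)
E
python3 look.py j1
```

```text
at [0.5398 0.14   0.0579] [-1.571 -0.    -0.304] 0.0435 [-0.3  0.3  2.7] 14.9
```

View pics/j1.png

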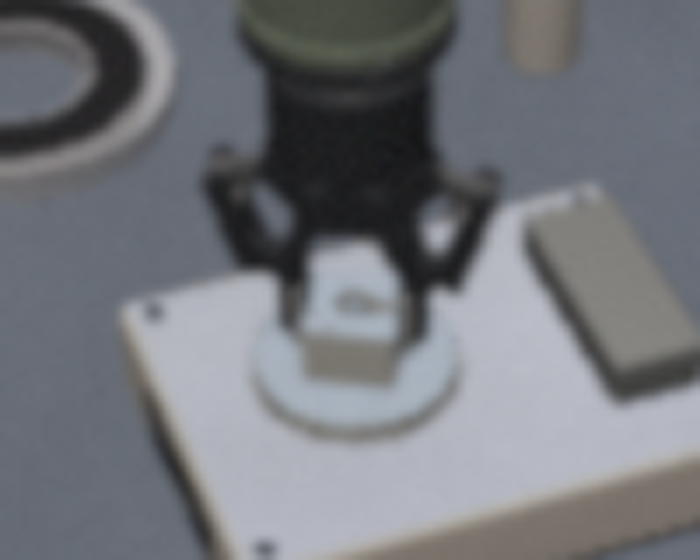

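Request:
arm_command(
  moves=[
    {"rx": 0,"ry": 0,"rz": 0,"x": 0,"y": 0.05,"z": 0,"gripper": -0.5},
    {"rx": 0,"ry": 0,"rz": 0,"x": 0,"y": 0.1,"z": 0,"gripper": -0.5},
    {"rx": 0,"ry": 0,"rz": 0,"x": 0,"y": 0.1,"z": 0,"gripper": -0.5},
  ],
  squeeze=25,
)

```text
clock: 15.2
position: [0.5398, 0.14, 0.0569]
tool_rot: [-1.571, -0.0, -0.304]
force: [-0.6, 0.8, 2.7]
grip_width: 0.0432
```

Request:
arm_command(
  moves=[
    {"rx": 0,"ry": 0,"rz": 0,"x": 0,"y": 0.05,"z": 0,"gripper": -0.5},
    {"rx": 0,"ry": 0,"rz": 0,"x": 0,"y": 0.05,"z": 0,"gripper": -0.5},
    {"rx": 0,"ry": 0,"rz": 0,"x": 0,"y": 0.05,"z": 0,"gripper": -0.5},
  ],
  squeeze=25,
)

```text
clock: 15.45
position: [0.5398, 0.14, 0.0567]
tool_rot: [-1.571, -0.0, -0.304]
force: [-2.4, -0.6, 9.3]
grip_width: 0.0436
```

Request:
arm_command(
  moves=[
    {"rx": 0,"ry": 0,"rz": 0,"x": 0,"y": 0.02,"z": 0,"gripper": -0.5},
    {"rx": 0,"ry": 0,"rz": 0,"x": 0,"y": 0.02,"z": 0,"gripper": -0.5},
    {"rx": 0,"ry": 0,"rz": 0,"x": 0,"y": 0.02,"z": 0,"gripper": -0.5},
  ],
  squeeze=25,
)

```text
clock: 15.7
position: [0.5398, 0.14, 0.0566]
tool_rot: [-1.57, -0.0, -0.304]
force: [-5.3, -0.5, 13.7]
grip_width: 0.0435
```

```bash
python3 look.py k1
```

```text
at [0.5398 0.14   0.0566] [-1.57  -0.    -0.304] 0.0435 [-5.3 -0.5 13.7] 15.7
```

View pics/k1o.png

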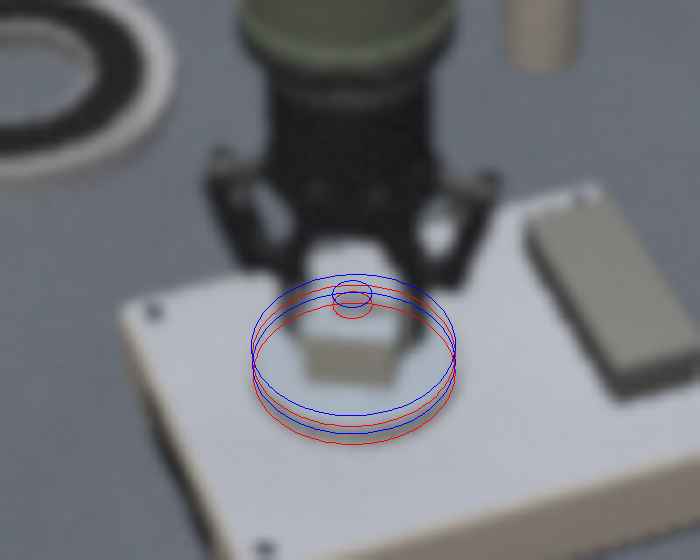

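Wheel outline coincides with the red model at 70 mm (home), with 7 mm of ring travel and then a hard stop. Releasing.

Request:
arm_command(
  moves=[
    {"rx": 0,"ry": 0,"rz": 0,"x": 0,"y": -0.05,"z": 0,"gripper": -0.5},
    {"rx": 0,"ry": 0,"rz": 0,"x": 0,"y": -0.05,"z": 0,"gripper": 0.2},
    {"rx": 0,"ry": 0,"rz": 0,"x": 0,"y": -0.05,"z": 0,"gripper": 0.4},
    {"rx": 0,"ry": 0,"rz": 0,"x": 0,"y": -0.05,"z": 0,"gripper": 0.7},
    {"rx": 0,"ry": 0,"rz": 0,"x": 0,"y": -0.05,"z": 0,"gripper": 0.7},
  ],
)

```text
clock: 16.17
position: [0.5397, 0.14, 0.0566]
tool_rot: [-1.571, -0.0, -0.304]
force: [-0.3, -0.2, 1.0]
grip_width: 0.0722
```

Request:
arm_command(
  moves=[
    {"rx": 0,"ry": 0,"rz": 0,"x": 0,"y": 0,"z": 0,"gripper": 0.7},
    {"rx": 0,"ry": 0,"rz": 0,"x": 0,"y": -1,"z": 0,"gripper": 0.7},
    {"rx": 0,"ry": 0,"rz": 0,"x": 0,"y": -3,"z": 0,"gripper": 0.7},
    {"rx": 0,"ry": 0,"rz": 0,"x": 0,"y": -6,"z": 0,"gripper": 0.7},
    {"rx": 0,"ry": 0,"rz": 0,"x": 0,"y": -9,"z": 0,"gripper": 0.7},
  ],
)

```text
clock: 16.58
position: [0.5393, 0.1396, 0.1481]
tool_rot: [-1.572, 0.001, -0.304]
force: [0.1, 0.3, 0.4]
grip_width: 0.0725
```

Request:
arm_command(
  moves=[
    {"rx": 0,"ry": 0,"rz": 0,"x": 0,"y": -3,"z": -3,"gripper": 0.7},
    {"rx": 0,"ry": 0,"rz": 0,"x": -1,"y": -4,"z": -7,"gripper": 0.7},
    {"rx": 0,"ry": 0,"rz": 0,"x": -2,"y": -4,"z": -11,"gripper": 0.7},
    {"rx": 0,"ry": 0,"rz": 0,"x": -3,"y": -4,"z": -15,"gripper": 0.7},
    {"rx": 0,"ry": 0,"rz": 0,"x": -4,"y": -4,"z": -19,"gripper": 0.7},
  ],
)

```text
clock: 17.0
position: [0.4435, -0.0306, 0.1875]
tool_rot: [-1.57, -0.001, -0.304]
force: [0.9, -1.0, 0.1]
grip_width: 0.0725
```

```bash
python3 look.py l1
python3 - <<'E'
from h import *
im,_=bot.grab_frame('top'); save('ltop',cv2.resize(im,(768,576)))
E
```

```text
at [ 0.4435 -0.0306  0.1875] [-1.57e+00 -1.00e-03 -3.04e-01] 0.0725 [ 0.9 -1.   0.1] 17.0
```

View pics/l1o.png

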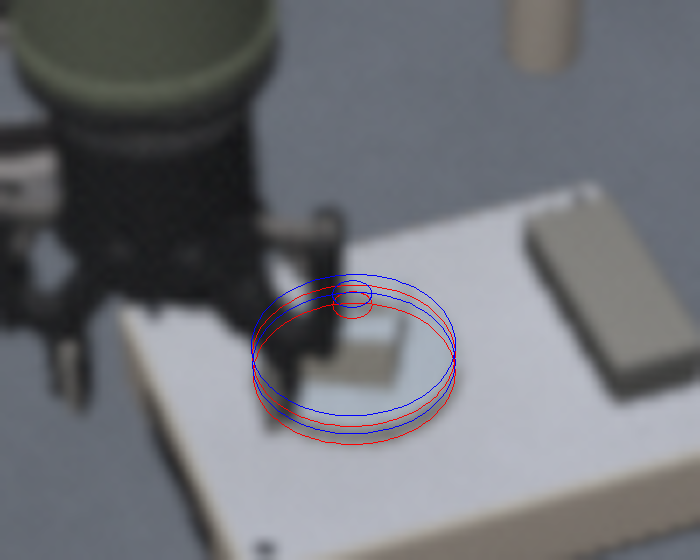

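View pics/ltop.png

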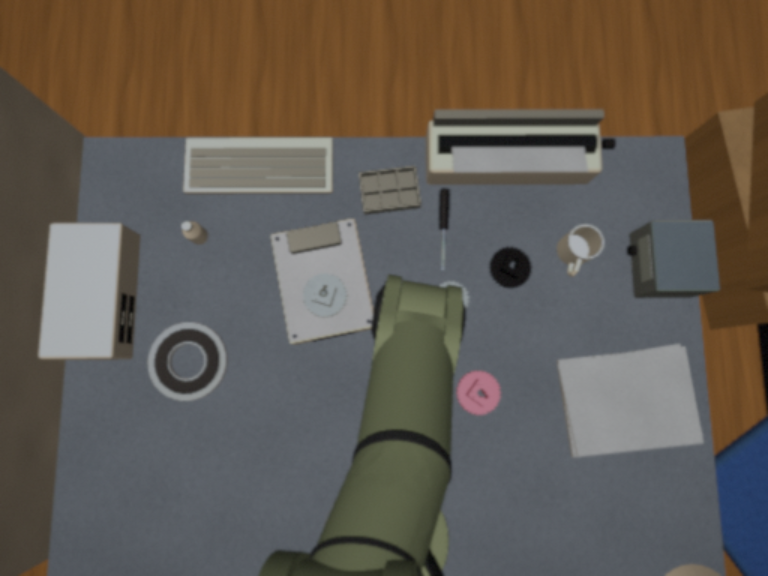

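Run:
```python
from fit import *
im,d=bot.grab_frame('top'); W=cloud('top',d); r=np.hypot(W[...,0]-.54,W[...,1]-.14)
d0=np.load('top0.npz')['d']; W0=cloud('top',d0)
m=(r>.035)&(r<.045); print('flange z',np.median(W[m][:,2]),'boss z',np.median(W[(r>.011)&(r<.018)][:,2]))
r0=np.hypot(W0[...,0]-.58,W0[...,1]-.15); print('deck z ref',np.median(W0[(r0<.03)][:,2]))
b=W[m]; A=np.c_[b[:,:2]-[.54,.14],np.ones(len(b))]; print('tilt',np.linalg.lstsq(A,b[:,2],rcond=None)[0])
```

```text
flange z 0.08215802352562562 boss z 0.11372872357419461
deck z ref 0.06140796115388314
tilt [-0.0084739  -0.00709016  0.08234728]
```

Flange top 82.2 mm (expected 82.0) and boss top 113.7 mm (expected 114.0), with the wheel level. Handing in.

```bash
python3 -c "
from workcell import bot
print(bot.job_done())"
```

```text
the job is handed in; nothing more can be done
None
```

The feed wheel is back on the spindle, boss up and fully home, and I handed the job in at about 17 s of the 67 s allowed. The hand-in returned no verdict.

**What I did:** I gripped the wheel by its boss flats and threaded it on at about −0.30 rad, the key angle I had estimated from the pictures. The keyway slid over the key on the way down, so no turning search on the key was needed. I pressed the slip ring down 7 mm to the hard stop, with the wrist force staying under 15 N, then released and backed the arm away.

**Last checks:**
- **Height:** depth from the top camera puts the flange top at 82.2 mm (82 mm when home) and the boss top at 113.7 mm (114 mm when home).
- **Tilt and position:** tilt is about 0.01 rad, and the side-camera outline matches a wheel centred on the seat at 70 mm.
- **Other things on the desk:** the other items look unmoved in the top picture. The idler wheel was partly hidden by the arm there, so it was not fully checked.

**What disagreed:**
- **Gripper offset:** the real fingertips sit about 25–31 mm higher than the reported tool position. Because of this my first grasp closed on air above the boss; it showed no contact force. I corrected for it and the second grasp held.
- **Wheel angle:** in the side picture the held wheel looked turned about 0.05 rad from the tool's reported angle, but it still went onto the key freely.

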